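# Load the sauce-pot warmer

### The job

Load the counter-top warmer with the sauce pots standing on the board: press its green release button so that the tray springs out, tip the hold-down flap back until it snaps open, and stand every pot upright in a well of its own, down to the bottom. Then tip the flap forward until it snaps down flat over the lids, which it keeps on as the pots warm, and push the tray fully home until it clicks and stays shut. Leave the other things on the table standing.

Things in the scene. Friction and masses are not known exactly. Their poses are not given: they have to be found in the camera images.
- deck (a point): middle of the front edge of the warmer's deck top, 98 mm above the table; x points to its back, y to its left, z up. The warmer is a steel box fixed to the table, 360 mm wide and 207 mm deep; the deck is 102 mm deep, behind it rises a hood 157 mm high. Its place and yaw vary. Below the deck is the opening for the tray
- release_top (a point): centre of the top of the green round release button (30 mm across) on the warmer's deck near its right end, seen from the robot; 110 mm above the table, in a black collar 8 mm lower; pressed straight down
- release (a joint): travel of the release button, m: 0 up, 0.009 fully down; sprung, 1.7 N at the start to 6 N at the bottom. From 0.006 on it frees the tray, which then springs out. It dips by itself as the tray clicks home
- tray (a joint): how far the tray is out, m: 0 home and latched (up to 0.002 of play), 0.142 fully out towards the robot; past home it can be pushed 0.003 farther. A spring pushes it out with 2 to 3 N; a latch catches by itself when it is pushed to 0 or past it (about 7 to 10 N at the end). It cannot go home while the flap is up
- tray_front (a point): centre of the outer face of the tray's front panel, an upright steel plate 358 mm wide, from 10 to 76 mm above the table, with a black grip strip 200 mm long near its upper edge (62 to 74 mm) that stands 6 mm out; x points into the warmer (the way the tray is pushed home), y to the left, z up. Moves with the tray
- flap (a joint): angle of the hold-down flap on the tray, rad: 0 lying flat over the wells, 1.92 open, leaning back. Over-centre spring: let go below about 1.0 it snaps to 0, above about 1.0 it snaps to 1.92. Takes about 2.5 N at the tab to start it from either stop
- flap_tab (a point): centre of the orange finger tab at the free edge of the flap, 92 mm from the hinge: a bar 34 mm long away from the hinge (its outer 30 mm stick out of the strip), 14 mm wide along the hinge axis, 12 mm thick; can be pinched across its 14 mm (along y). With the flap flat it lies 63 mm above the table, 33 mm above the plate of wells, x to the back, z up; this frame turns with the flap
- flap_hinge (a point): middle of the flap's hinge axis (along y) at the back of the tray, 63 mm above the table, 62 mm behind the line of wells; moves with the tray. At flap angle a the tab's centre is at (-0.092 cos a, 0, 0.092 sin a) from here in the axes of tray_front. The flap is a steel strip 34 mm wide, 296 mm long, its middle 62 mm from the hinge, on two end arms
- well0 (a point): round well for a pot, the rightmost of four, 80 mm apart along y: 61 mm across, 14 mm deep, floor 16 mm and rim 30 mm above the table; this point is where the centre (mid-height) of a seated pot belongs, 37 mm above the table, 62 mm behind the front panel. The tray's side walls reach 62 mm up, 35 mm beside the outer wells' centres. Moves with the tray; any pot goes into any well
- well1 (a point): well 1 of the four, counted from the right seen from the robot; as well0
- well2 (a point): well 2 of the four, counted from the right seen from the robot; as well0
- well3 (a point): well 3 of the four, counted from the right seen from the robot; as well0
- pot_yellow_mid (a point): a lidded takeaway sauce pot: white tapered pot, 43 mm at the foot and 54 mm under the lid, with a yellow lid 57 mm across (widest part, 34 to 40.5 mm above the foot); 42.5 mm tall, 90 g, closed, starts upright on the board; this point is its centre, 21 mm above its foot, z along its axis. It may be absent
- pot_red_mid (a point): a lidded takeaway sauce pot: white tapered pot, 43 mm at the foot and 54 mm under the lid, with a red lid 57 mm across (widest part, 34 to 40.5 mm above the foot); 42.5 mm tall, 90 g, closed, starts upright on the board; this point is its centre, 21 mm above its foot, z along its axis. It may be absent
- pot_green_mid (a point): a lidded takeaway sauce pot: white tapered pot, 43 mm at the foot and 54 mm under the lid, with a green lid 57 mm across (widest part, 34 to 40.5 mm above the foot); 42.5 mm tall, 90 g, closed, starts upright on the board; this point is its centre, 21 mm above its foot, z along its axis. It may be absent
- pot_brown_mid (a point): a lidded takeaway sauce pot: white tapered pot, 43 mm at the foot and 54 mm under the lid, with a brown lid 57 mm across (widest part, 34 to 40.5 mm above the foot); 42.5 mm tall, 90 g, closed, starts upright on the board; this point is its centre, 21 mm above its foot, z along its axis. It may be absent
- sauce_bottle: yellow squeeze bottle, 62 mm across, 206 mm tall, bystander at the back on the left; origin under its foot
- flour_bowl: shallow pale bowl, 154 mm across, 51 mm high, bystander on the right; origin under its foot
- scoop_dark: black measuring scoop, 147 mm long, 30 mm high, bystander lying on the right; origin under its middle
Things that resemble listed ones, but are neither listed nor needed, are in the scene too. There is more than one size of the part that bears pot_red_mid; the job needs the largest. What is shaped like the part that bears pot_brown_mid but pink is not meant.

How it is judged:
By the outcome, as a careful person would: the job done as asked, in the order asked, and still so for the second after the job is handed in, with the robot touching nothing.
Of pot_yellow, pot_red, pot_green, pot_brown only 2 to 4 are there at a start; the rules pass over those that are not, and their reading is None.
At some moment in a run one of pot_yellow, pot_red, pot_green, pot_brown may be knocked a few centimetres aside while the robot is not near it.
It also fails if it takes over 210 s, if anything falls off the work surface, if the arm or the gripper's body presses on something with over 40 N, if the wrist force passes 120 N, or if a joint passes its speed limit or range.

### The arm

A 6-joint arm with a two-finger parallel gripper is mounted at the origin on a cart in front of the work surface, level with it; the furniture and walls round the work are solid. World frame = base frame: x ahead of the robot, y to its left, z up, the work surface at z = 0. Lengths are in m, angles in rad, forces in N, time in s.
With the tool pointing down it reaches from about 0.25 to 0.725 m from the base axis. Payload 4 kg.
Tool frame: the origin (TCP) lies at the very end of the fingers, on their centre line; the grasp point (between the pads) lies 19 mm behind it (bot.pinch_z is the distance from the TCP to the grasp point, in m); z points along the fingers, x is the direction in which the jaws open and shut, and the axes are right-handed (so a half turn about z gives the same grasp; the last joint's range is limited). The gripper opens to 85 mm and grips with 20 to 120 N. Pads are 22 mm wide; open, the fingers measure 114 mm over their backs; the gripper's body (76 mm by 85 mm) begins 54 mm behind the grasp point. The pads swing forward as they close: fully open they stand 13 mm farther back than shut.
Start: joints at [1.126, 0.241, 0.005, 1.335, 0, 1.571], TCP at [0.215, 0.451, 0.231] pointing down, gripper open.
Joint ranges: [-2.72, 2.72], [-1.05, 1.87], [-1.09, 1.28], [-1.99, 2.15], [-1.42, 1.44], [-3.14, 3.14]. Speed limits (rad/s): [2.79, 2.79, 3.14, 3.14, 3.14, 3.14].

### API

Orientations are given as a unit quaternion [x, y, z, w].
In Python, from workcell import bot gives the robot as it stands. The module is installed in compiled form; this text tells all that it offers.
- The arm moves only by the shell command python3 -m inch 'ROWS'. ROWS is JSON, a list of rows, each a list of 7 numbers: the shift along the tool's x, y, z scaled (see below), then the turn, a rotation vector about the tool's x, y, z scaled (see below), then the gripper command: -1 is fully open, 1 is shut, values between are in proportion. In form: [[x, y, z, wx, wy, wz, gripper], ...]. A call has exactly 8 rows; each row shifts and turns the commanded pose from where the row before left it, along the tool's axes as they then stand; what a row does not reach is not made up. The controller multiplies each number of a shift by 2.5 cm and each number of a turn by 180 degrees. A row lasts 1/10 s, in which the tool goes at most 50 mm and 8.59 degrees, less where a joint would pass 70% of its speed; a pose out of reach is approached as far as the arm can. A call with a number of a shift or a turn outside -1 to 1 is refused whole. A call with a gripper value outside its range is refused whole. The fingers move at their own pace and stop on an object; the grip force is fixed at half the most. Time passes only in rows, so rows that do not move let the fingers close, or fill a call up. It gives the time, the measured TCP pose, the force and the opening at its end, in the units of the state.
- bot.get_obs(): the state, without advancing time (a new reading comes with each control period).
- bot.camera(name): name is "scene" or "side" or "wrist"; returns (picture, depth): 420x560x3 uint8, blue, green, red; 420x560 float32, m along the optical axis (not along the pixel's ray), 0 where there is no reading.
- bot.get_calibration(name): a dict with "vfov" (degrees; the focal length in pixels is half the picture's height over the tangent of half this angle, whatever the lens; pixels are square), "cx", "cy" (the principal point, pixels), "dist_coeffs" ([k1, k2, p1, p2, k3] as OpenCV has them; the pictures are not rectified), "R" (3x3) and "t" (3): a world point X has camera coordinates R X + t. Camera axes: x right, y down, z forward; pixel columns grow to the right and rows downward; lengths in m; the calibration is good to about 2 mm. A picture is of the moment at which its call begins: read the wrist's pose just before it. get_calibration takes no time and is no camera call; for the wrist camera it gives the pose at the moment of the call.
- bot.job_done(): hands the job in, once; it reports no verdict.
The state is a dict: "clock": time; "joint_pos": joint angles; "joint_vel": joint speeds; "tau": joint torques, N m; "eef_pos": TCP position; "tool_rot": TCP orientation; "ft_force": force on the tool from outside, world axes, zero at the start; "ft_torque": the same for the moment, N m; "grip_width": finger opening in m.
Only numpy, scipy, OpenCV 4.12 (cv2) and the standard library are available. Lean on these libraries where they do the work, as an engineer would, in place of code of your own. Each camera call takes 0.05 s, during which the arm holds its last target.

## Working session

There is one attempt and no reset: what is moved stays moved. The work goes in short steps, Python scripts to look and compute and a shell command to move; the robot and the scene stay as the last step left them, time stands still between calls to the robot, and variables do not carry over. Pictures are saved under pics/ and viewed, and the job is handed in when it is done.

```bash
ls; mkdir -p pics
cat > h.py <<'E'
import numpy as np,cv2
from workcell import bot
from scipy.spatial.transform import Rotation as Rn
def K(c,n='scene'):
    f=210/np.tan(np.radians(c['vfov'])/2); return np.array([[f,0,c['cx']],[0,f,c['cy']],[0,0,1]])
def shot(n,tag):
    c=bot.get_calibration(n); im,d=bot.camera(n)
    cv2.imwrite(f'pics/{tag}.png',im); np.savez(f'/tmp/{tag}.npz',im=im,d=d,**{k:np.array(v) for k,v in c.items()})
    return im,d,c
def load(tag):
    z=np.load(f'/tmp/{tag}.npz'); c={k:z[k] for k in('vfov','cx','cy','dist_coeffs','R','t')}
    return z['im'],z['d'],c
def ray(c,u,v):
    p=cv2.undistortPoints(np.array([[[u,v]]],float),K(c),np.array(c['dist_coeffs'],float))[0,0]
    R=np.array(c['R']);t=np.array(c['t']).ravel()
    return -R.T@t, R.T@np.array([p[0],p[1],1.])
def atz(c,u,v,z):
    o,r=ray(c,u,v); s=(z-o[2])/r[2]; return o+s*r
def atd(c,d,u,v):
    o,r=ray(c,u,v); return o+d[int(round(v)),int(round(u))]*r
def proj(c,X):
    R=np.array(c['R'],float);t=np.array(c['t'],float).ravel()
    return cv2.projectPoints(np.atleast_2d(X).astype(float),cv2.Rodrigues(R)[0],t,K(c),np.array(c['dist_coeffs'],float))[0][:,0]
def crop(im,u0,v0,u1,v1,s,fn):
    cv2.imwrite(f'pics/{fn}.png',cv2.resize(im[v0:v1,u0:u1],None,fx=s,fy=s,interpolation=cv2.INTER_CUBIC))
np.set_printoptions(precision=4,suppress=True)
E
python3 - <<'E'
from h import *
o=bot.get_obs();print(o)
for n in('scene','side','wrist'):
    im,d,c=shot(n,n+'0');print(n,c)
print(bot.pinch_z)
E
```

```text
pics
{'clock': 0.0, 'joint_pos': array([ 1.126 ,  0.2414,  0.0037,  1.3352, -0.    ,  1.5708]), 'joint_vel': array([ 0.0003,  0.0001,  0.0003, -0.0018, -0.0013,  0.0001]), 'tau': array([ -0.0011, -37.2318,  25.2408,   0.017 ,  -0.    ,   0.    ]), 'eef_pos': array([0.2149, 0.4508, 0.2304]), 'tool_rot': array([ 0.8457,  0.5337, -0.0009,  0.0006]), 'ft_force': array([-0.4666,  0.8594, -0.4484]), 'ft_torque': array([-0.0803, -0.0347,  0.0134]), 'grip_width': 0.08557313429576346}
scene {'vfov': 46.58963946887332, 'cx': 274.6754253508406, 'cy': 212.54216106303483, 'dist_coeffs': array([-0.1214,  0.    ,  0.    ,  0.    ,  0.    ]), 'R': array([[ 0.421 , -0.907 , -0.0116],
       [-0.3889, -0.169 , -0.9056],
       [ 0.8195,  0.3858, -0.4239]]), 't': array([-0.2859,  0.3215,  1.1015])}
side {'vfov': 52.72136151391605, 'cx': 280.57642813423075, 'cy': 207.82155244884723, 'dist_coeffs': array([-0.0366,  0.    ,  0.    ,  0.    ,  0.    ]), 'R': array([[-0.9537, -0.3005, -0.0107],
       [-0.1861,  0.618 , -0.7638],
       [ 0.2361, -0.7265, -0.6454]]), 't': array([0.5606, 0.1959, 1.1703])}
wrist {'vfov': 71.97037696775303, 'cx': 282.88614502725767, 'cy': 207.0423135323196, 'dist_coeffs': array([-0.0567,  0.    ,  0.    ,  0.    ,  0.    ]), 'R': array([[ 0.4297,  0.903 , -0.0017],
       [ 0.8597, -0.4085,  0.3065],
       [ 0.2761, -0.1332, -0.9519]]), 't': array([-0.4992, -0.0414,  0.3791])}
0.0187
```

View pics/scene0.png

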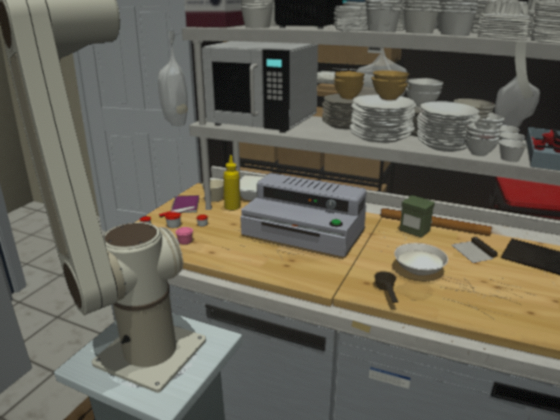

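View pics/side0.png

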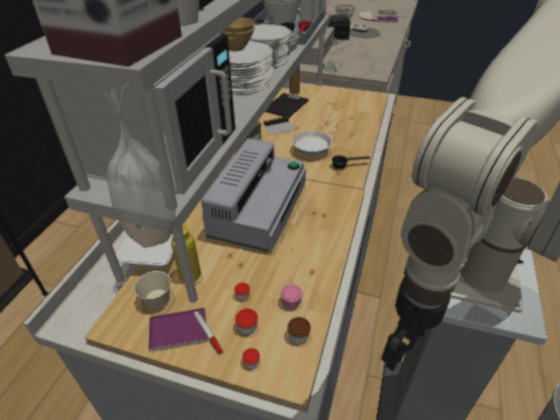

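View pics/wrist0.png

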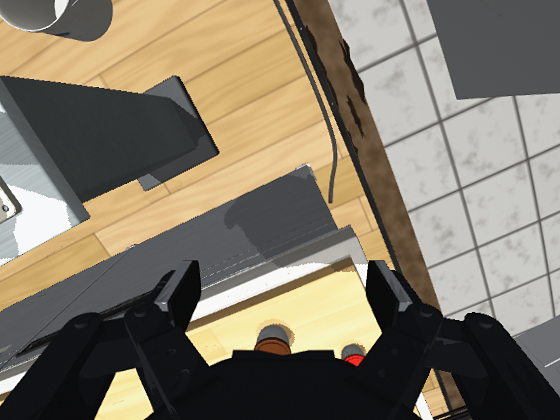

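The side picture shows three red-lidded pots at (242,290), (246,321) and (251,358). It also shows a brown one at (299,329) and a pink one at (291,296), with the warmer at about (255,195) and its green button at (294,166). I see no yellow or green lids. Next I'll crop in to compare sizes.

Run:
```python
from h import *
im,d,c=load('side0')
crop(im,200,270,340,380,5,'side0a'); crop(im,190,130,320,255,5,'side0b')
s,ds,cs=load('scene0'); crop(s,130,170,390,270,3,'scene0b')
hsv=cv2.cvtColor(im,cv2.COLOR_BGR2HSV)
for nm,m in dict(red=cv2.inRange(hsv,(0,180,90),(4,255,255))|cv2.inRange(hsv,(176,180,90),(180,255,255)),brown=cv2.inRange(hsv,(4,120,30),(12,255,140)),green=cv2.inRange(hsv,(45,100,40),(85,255,255)),pink=cv2.inRange(hsv,(150,80,100),(175,255,255))).items():
    n,l,st,ce=cv2.connectedComponentsWithStats(m)
    for i in range(1,n):
        if st[i,4]>40 and 190<ce[i][0]<340:
            u,v=ce[i];print(nm,st[i],ce[i],atd(c,d,u,v),atz(c,u,v,.0425))
```

```text
red [235 284  14  11 123] [241.7154 288.7805] [0.6158 0.2505 0.0299] [0.6112 0.2597 0.0425]
red [236 309  21  19 309] [245.9612 318.0485] [0.5685 0.3405 0.0416] [0.5682 0.341  0.0425]
red [211 338  10  14  63] [215.5714 344.3492] [0.621  0.4124 0.0107] [0.6095 0.4296 0.0425]
red [243 349  16  15 193] [250.6632 356.0466] [0.5248 0.4266 0.0299] [0.5215 0.4334 0.0425]
brown [289 318  21  19 314] [298.6783 327.2102] [0.4389 0.327  0.0404] [0.4385 0.3284 0.0425]
green [289 162   9   6  42] [293.3095 164.6667] [ 0.6123 -0.2223  0.1145] [ 0.641  -0.3235  0.0425]
pink [281 285  21  19 297] [291.1953 293.8148] [0.4841 0.2367 0.0411] [0.4838 0.2378 0.0425]
```

View pics/side0a.png

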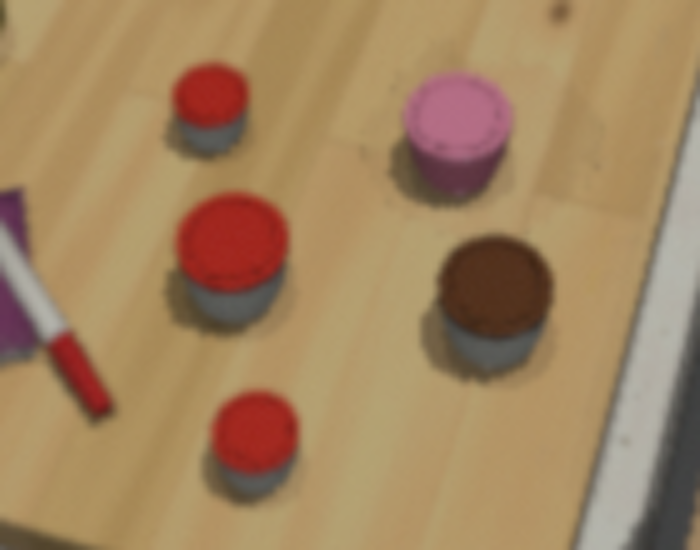

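View pics/side0b.png

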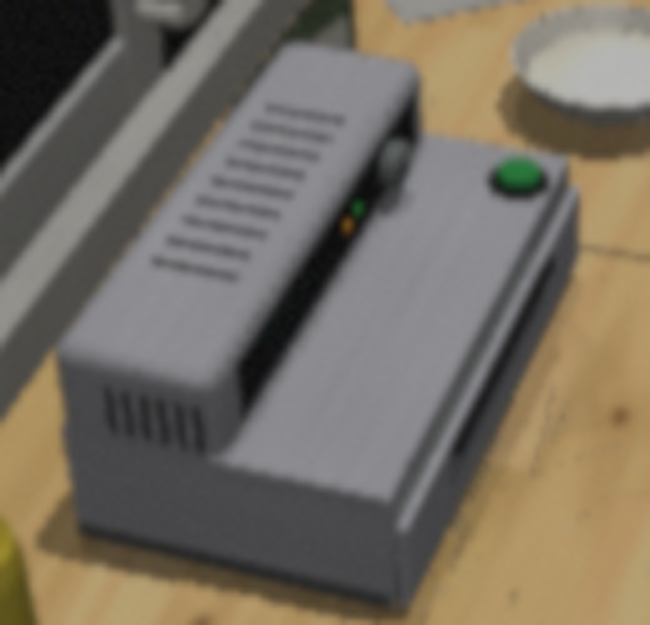

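View pics/scene0b.png

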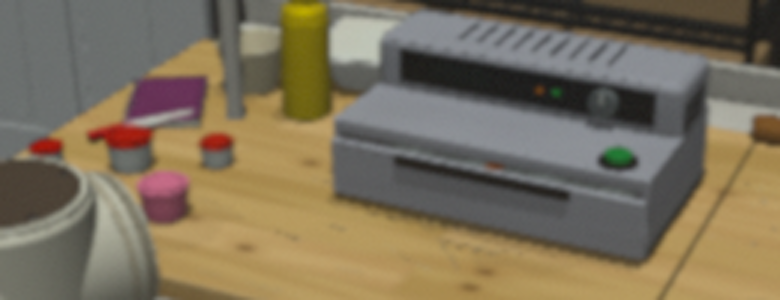

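Red candidates are the lids at (242,289), (246,318) and (251,356). The middle one is the largest: 21 px wide with its top at about 42 mm, where the other two sit at 30 mm. Brown is at (299,327), and the pink lookalike at (291,294) is not wanted. Only red and brown appear to be present. Next I'll locate the warmer.

Run:
```python
from h import *
im,d,c=load('side0'); s,ds,cs=load('scene0')
print('btn side',atz(c,293.3,164.7,.110),atd(c,d,293.3,164.7),'scene',atz(cs,130+619/3,170+547/3*0+155/3,.110),atd(cs,ds,336,222))
# deck plane points from depth
pts=[]
for cam,D,box in((c,d,(200,130,310,240)),(cs,ds,(235,180,370,260))):
    P=np.array([atd(cam,D,u,v) for u in range(box[0],box[2]) for v in range(box[1],box[3])])
    Q=P[abs(P[:,2]-.098)<.004]; pts.append(Q); print(len(Q),Q[:,2].mean())
    r=cv2.minAreaRect(Q[:,:2].astype(np.float32)*1000); print(r, cv2.boxPoints(r))
    H=P[abs(P[:,2]-.157)<.005]
    if len(H)>50: r=cv2.minAreaRect(H[:,:2].astype(np.float32)*1000); print('hood',r, cv2.boxPoints(r))
    F=P[(P[:,2]>.012)&(P[:,2]<.06)&(P[:,1]<.22)&(P[:,1]>-.3)]
    # front: fit line
    print('front n',len(F))
```

```text
btn side [ 0.6141 -0.2284  0.11  ] [ 0.6123 -0.2222  0.1145] scene [ 0.6043 -0.2397  0.11  ] [ 0.6052 -0.2385  0.1083]
2238 0.09921345439372013
((704.6079711914062, -173.7158203125), (238.1135711669922, 530.1445922851562), 4.598536491394043) [[ 564.6827   80.958 ]
 [ 607.1862 -447.48  ]
 [ 844.5333 -428.3896]
 [ 802.0297  100.0484]]
hood ((749.7921142578125, -97.85807800292969), (358.4909362792969, 105.04370880126953), 88.60844421386719) [[ 692.9328 -275.7752]
 [ 797.9455 -278.3262]
 [ 806.6514   80.0591]
 [ 701.6387   82.61  ]]
front n 887
1692 0.09698948149968384
((688.9258422851562, -38.176788330078125), (483.6926574707031, 199.6018829345703), 89.16285705566406) [[ 585.6021 -278.5392]
 [ 785.1827 -281.4554]
 [ 792.2496  202.1856]
 [ 592.669   205.1019]]
hood ((744.0416259765625, -100.87525939941406), (352.8282470703125, 104.41795349121094), 89.61204528808594) [[ 690.6393 -276.9318]
 [ 795.0549 -277.6389]
 [ 797.4439   75.1813]
 [ 693.0284   75.8883]]
front n 2132
```

```bash
cat > goal.py <<'E'
# usage: goal.py x y z [yawdeg of tool x]; prints shift in tool axes units (1=25mm) and turn about tool z units (1=180deg)
import sys
from h import *
o=bot.get_obs();p=o['eef_pos'];R=Rn.from_quat(o['tool_rot'])
g=np.array(list(map(float,sys.argv[1:4])));dt=R.inv().apply(g-p)/.025
xa=R.apply([1,0,0]);za=R.apply([0,0,1]);yaw=np.degrees(np.arctan2(xa[1],xa[0]))
print('t',round(o['clock'],2),'pos',p,'yaw',round(yaw,2),'z',za,'F',o['ft_force'],'w',round(o['grip_width'],4),'j',o['joint_pos'])
print('shift units',dt,'norm',np.linalg.norm(dt))
if len(sys.argv)>4:
    dy=float(sys.argv[4])-yaw; dy=(dy+180)%360-180
    print('turn z tool units',-dy/180,'deg world',dy)
E
python3 goal.py .608 -.234 .2 90
python3 - <<'E'
from h import *
for t,box in(('side0',(60,0,400,300)),('scene0',(150,20,560,250))):
    im,d,c=load(t)
    P=np.array([atd(c,d,u,v) for u in range(box[0],box[2],3) for v in range(box[1],box[3],3) if d[v,u]>0])
    Q=P[(P[:,2]>.25)&(P[:,0]>.3)&(abs(P[:,1])<.6)&(P[:,0]<1.2)]
    for z in np.arange(.25,.9,.05):
        q=Q[abs(Q[:,2]-z)<.025]
        if len(q): print(t,round(z,2),len(q),'xmin',np.percentile(q[:,0],[0,2,10]))
im,d,c=load('scene0');print('bottle',atd(c,d,232,190),atz(c,232,208,0.0))
im,d,c=load('side0');print('bottle',atd(c,d,190,262),'post',atd(c,d,186,270))
E
```

```text
t 0.15 pos [0.2149 0.4509 0.2306] yaw 64.52 z [-0.0007 -0.0014 -1.    ] F [-0.703  -0.7003 -0.8605] w 0.0856 j [1.126  0.2412 0.004  1.3352 0.     1.5708]
shift units [-17.9645  25.9813   1.2523] norm 31.612017431121345
turn z tool units -0.14158323983379656 deg world 25.48498317008338
side0 0.25 4 xmin [0.7263 0.7264 0.7267]
side0 0.3 426 xmin [0.7026 0.7119 0.7126]
side0 0.35 391 xmin [0.6775 0.6849 0.7067]
side0 0.4 491 xmin [0.6735 0.675  0.6867]
side0 0.45 654 xmin [0.6747 0.6774 0.6856]
side0 0.5 688 xmin [0.6805 0.6837 0.6931]
side0 0.55 479 xmin [0.6852 0.7083 0.7193]
side0 0.6 341 xmin [0.7105 0.7112 0.7121]
side0 0.65 674 xmin [0.7102 0.7111 0.7122]
side0 0.7 451 xmin [0.7178 0.72   0.7232]
side0 0.75 154 xmin [0.7223 0.7248 0.7281]
scene0 0.25 6 xmin [0.7254 0.7256 0.7262]
scene0 0.3 640 xmin [0.6897 0.7076 0.71  ]
scene0 0.35 417 xmin [0.6819 0.6876 0.7169]
scene0 0.4 593 xmin [0.6692 0.6786 0.7154]
scene0 0.45 544 xmin [0.6719 0.6792 0.7158]
scene0 0.5 444 xmin [0.6753 0.6842 0.7133]
scene0 0.55 241 xmin [0.688  0.7128 0.7176]
scene0 0.6 340 xmin [0.7052 0.7083 0.7101]
scene0 0.65 646 xmin [0.7053 0.7081 0.711 ]
scene0 0.7 65 xmin [0.7164 0.7171 0.722 ]
bottle [0.7599 0.2074 0.0804] [0.7746 0.2201 0.    ]
bottle [0.7627 0.2428 0.0786] post [0.7314 0.3097 0.1296]
```

```bash
python3 -m inch '[[-0.5,1,0,0,0,-0.0354,1],[-0.5,1,0,0,0,-0.0354,1],[-0.5,1,0,0,0,-0.0354,1],[-0.5,1,0,0,0,-0.0354,1],[-1,1,0,0,0,0,1],[-1,1,0,0,0,0,1],[-1,1,0,0,0,0,1],[-1,1,0,0,0,0,1]]'; python3 goal.py .5 -.2 .23 90
```

```text
clock: 0.95
eef_pos: [0.3976, 0.2752, 0.2311]
tool_rot: [0.707, 0.707, -0.0, -0.0]
ft_force: [0.9, 0.2, 0.6]
grip_width: 0.0002
t 0.95 pos [0.3976 0.2752 0.2311] yaw 90.01 z [-0.0004 -0.0003 -1.    ] F [0.9238 0.2184 0.5624] w 0.0002 j [ 0.6054  0.2086 -0.0368  1.3258  0.      0.6052]
shift units [-19.0084   4.0916   0.0458] norm 19.443788862420394
turn z tool units 5.222669886172248e-05 deg world -0.009400805795110045
```

```bash
python3 - <<'E'
from h import *
shot('wrist','w1')
E
python3 -m inch '[[-1,0.2,0,0,0,0,1],[-1,0.2,0,0,0,0,1],[-1,0.2,0,0,0,0,1],[-1,0.2,0,0,0,0,1],[-1,0.2,0,0,0,0,1],[-1,0.2,0,0,0,0,1],[-1,0.2,0,0,0,0,1],[-1,0.2,0,0,0,0,1]]'; python3 -m inch '[[-1,0.2,0,0,0,0,1],[-1,0.2,0,0,0,0,1],[-1,0.2,0,0,0,0,1],[-1,0.2,0,0,0,0,1],[-1,0.2,0,0,0,0,1],[-1,0.2,0,0,0,0,1],[-1,0.2,0,0,0,0,1],[-1,0.2,0,0,0,0,1]]'
python3 - <<'E'
from h import *
shot('wrist','w2')
E
python3 goal.py .608 -.234 .2 90
```

```text
clock: 1.8
eef_pos: [0.4368, 0.0755, 0.2311]
tool_rot: [0.707, 0.707, -0.0, -0.0]
ft_force: [0.4, 0.8, -0.2]
grip_width: -0.0001
clock: 2.6
eef_pos: [0.4769, -0.1244, 0.231]
tool_rot: [0.707, 0.707, -0.0, -0.0]
ft_force: [1.4, -0.8, -0.0]
grip_width: 0.0
t 2.65 pos [ 0.4777 -0.1277  0.2309] yaw 89.82 z [ 0.0002 -0.0029 -1.    ] F [ 0.9352 -1.9671  0.7892] w 0.0 j [-0.2596  0.2292 -0.011   1.3297 -0.0027 -0.2565]
shift units [-4.2304  5.2238  1.2475] norm 6.836728663129146
turn z tool units -0.0009826646291075905 deg world 0.17687963323936629
```

View pics/w1.png

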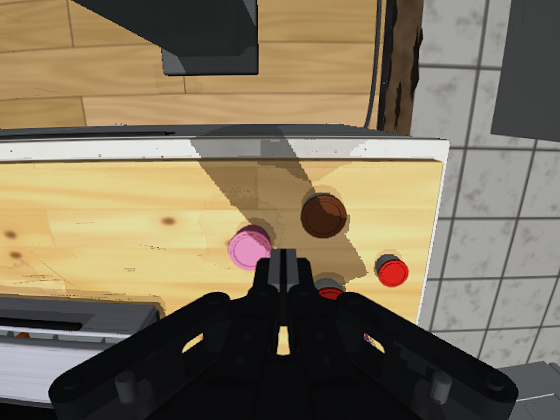

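View pics/w2.png

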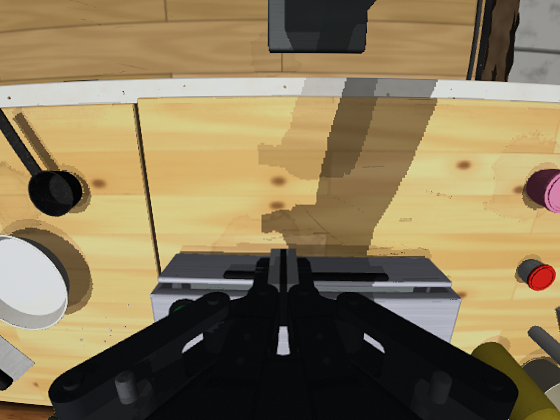

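Run:
```python
from h import *
im,d,c=load('w2'); crop(im,140,230,480,340,2.3,'w2a')
for u,v,z in((153,293,.098),(459,293,.098),(172,256,.01),(445,256,.01),(160,280,.076),(452,280,.076),(180,306,.11)): print(u,v,atz(c,u,v,z),atd(c,d,u,v+1))
P=np.array([atd(c,d,u,v) for u in range(100,520) for v in range(230,400) if d[v,u]>0])
Q=P[(abs(P[:,2]-.098)<.003)];print(len(Q),np.percentile(Q,[0,1,99,100],axis=0))
for y0 in(-.25,-.2,-.15,-.05,0,.05):
    q=Q[abs(Q[:,1]-y0)<.015]
    if len(q): print(y0,len(q),np.sort(q[:,0])[:5])
```

```text
153 293 [ 0.59  -0.271  0.098] [ 0.5926 -0.2722  0.0961]
459 293 [0.591  0.0761 0.098 ] [ 0.6613  0.1484 -0.0005]
172 256 [ 0.5891 -0.2811  0.01  ] [ 0.5964 -0.2859 -0.0009]
445 256 [0.5897 0.1065 0.01  ] [0.5963 0.1129 0.0004]
160 280 [ 0.5868 -0.2713  0.076 ] [ 0.5893 -0.2724  0.0742]
452 280 [0.5876 0.0793 0.076 ] [ 0.6379  0.1325 -0.0008]
180 306 [ 0.5978 -0.237   0.11  ] [ 0.6036 -0.2397  0.1041]
3298 [[ 0.5918 -0.2775  0.095 ]
 [ 0.5935 -0.275   0.0953]
 [ 0.6741  0.0809  0.1001]
 [ 0.7673  0.2054  0.101 ]]
-0.25 372 [0.5918 0.5921 0.5922 0.5924 0.5924]
-0.05 1 [0.5971]
0 377 [0.5966 0.5975 0.5976 0.5977 0.5978]
0.05 815 [0.5987 0.5988 0.5988 0.599  0.5992]
```

View pics/w2a.png

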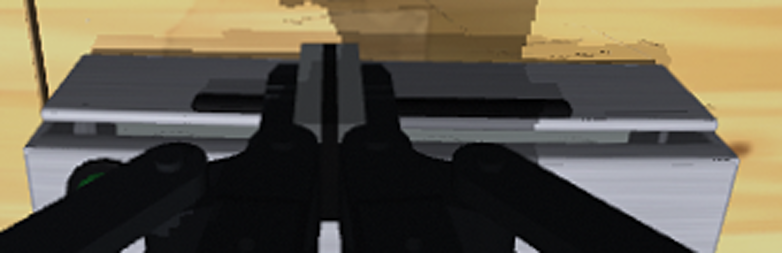

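The wrist picture shows the closed tray panel with its grip strip at (163–388, 275) and the deck front edge at row 293. The deck front middle comes out at about (0.594, -0.098) with a yaw of about -1°. The green button's edge shows at (180,308), and combining the views puts it at about (0.609, -0.234). I'll move above it.

```bash
python3 -m inch '[[-1,1,0,0,0,0,1],[-1,1,0,0,0,0,1],[-1,1,0,0,0,0,1],[-1,1,0,0,0,0,1],[-0.25,0.9,0.7,0,0,0,1],[0,0.35,0.7,0,0,0,1],[0,0,0.7,0,0,0,1],[0,0,0,0,0,0,1]]'
python3 - <<'E'
from h import *
shot('side','s3');im,_,_=shot('scene','c3');crop(im,230,170,390,270,4,'c3a')
im,_,_=load('s3');crop(im,190,60,350,250,4,'s3a')
E
python3 goal.py .609 -.234 .12 90
```

```text
clock: 3.45
eef_pos: [0.6057, -0.2281, 0.1742]
tool_rot: [0.707, 0.707, -0.002, -0.004]
ft_force: [-1.1, 0.0, -1.4]
grip_width: 0.0001
t 3.55 pos [ 0.6073 -0.2289  0.1781] yaw 90.04 z [-0.0024  0.001  -1.    ] F [ 0.216  -0.2915  0.5194] w -0.0 j [-0.3605  0.5683  0.3591  1.3642  0.0001 -0.3611]
shift units [-0.2073  0.0749  2.3247] norm 2.3351091167064224
turn z tool units 0.0002145857728130017 deg world -0.03862543910634031
```

View pics/c3a.png

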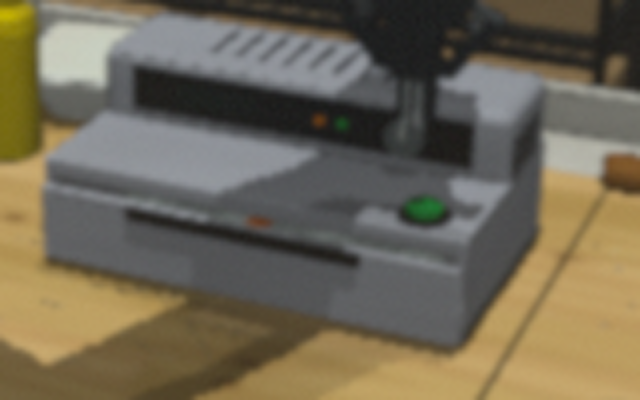

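View pics/s3a.png

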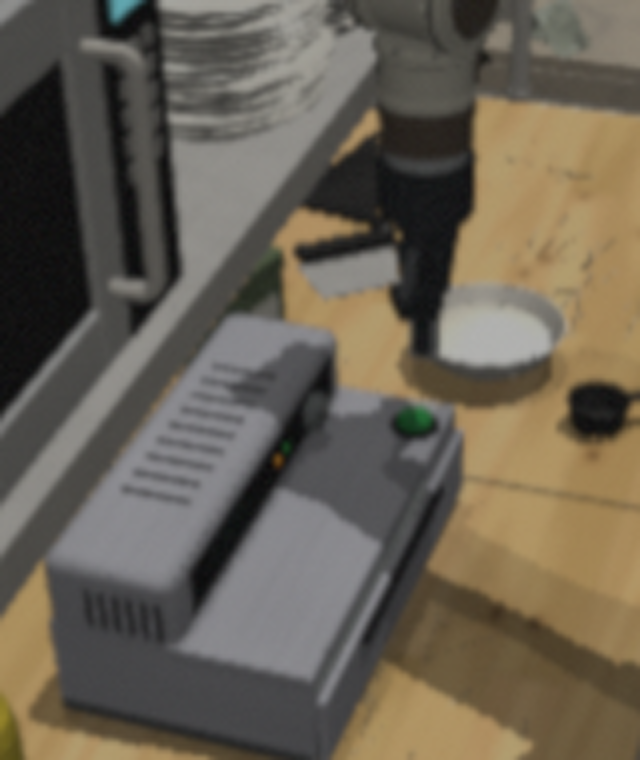

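Run:
```python
from h import *
_,_,c=load('c3');print(atz(c,337,221.75,.108),proj(c,[.609,-.234,.11]),proj(c,bot.get_obs()['eef_pos']))
_,_,c=load('s3');print(atz(c,293.75,164.5,.108),proj(c,[.609,-.234,.11]),proj(c,bot.get_obs()['eef_pos']))
```

```text
[ 0.6085 -0.2405  0.108 ] [[335.0096 220.7038]] [[334.1089 199.8745]]
[ 0.6137 -0.2328  0.108 ] [[295.2233 164.0392]] [[295.5441 147.4536]]
```

```bash
python3 -m inch '[[-0.28,0.15,0.5,0,0,0,1],[0,0,0.5,0,0,0,1],[0,0,0.5,0,0,0,1],[0,0,0.5,0,0,0,1],[0,0,0.2,0,0,0,1],[0,0,0.1,0,0,0,1],[0,0,0,0,0,0,1],[0,0,0,0,0,0,1]]';python3 goal.py .611 -.236 .103 90
```

```text
clock: 4.35
eef_pos: [0.6123, -0.237, 0.1219]
tool_rot: [0.707, 0.707, 0.0, 0.0]
ft_force: [0.8, 0.0, 0.2]
grip_width: 0.0001
t 4.35 pos [ 0.6123 -0.237   0.1219] yaw 90.0 z [ 0.001  -0.0004 -1.    ] F [0.7655 0.0163 0.2264] w 0.0001 j [-0.3692  0.6107  0.284   1.243  -0.     -0.3693]
shift units [ 0.039  -0.0544  0.7558] norm 0.7587839589555038
turn z tool units 1.728195494210796e-05 deg world -0.003110751889579433
```

```bash
python3 -m inch '[[0,0,0.25,0,0,0,1],[0,0,0.2,0,0,0,1],[0,0,0.15,0,0,0,1],[0,0,0.1,0,0,0,1],[0,0,0.05,0,0,0,1],[0,0,0.02,0,0,0,1],[0,0,0,0,0,0,1],[0,0,0,0,0,0,1]]';python3 - <<'E'
from h import *
im,_,_=shot('side','s4');crop(im,190,60,350,250,4,'s4a')
E
python3 goal.py .611 -.236 .103 90
```

```text
clock: 5.15
eef_pos: [0.6123, -0.237, 0.1025]
tool_rot: [0.707, 0.707, 0.0, 0.0]
ft_force: [0.0, 0.5, 4.5]
grip_width: -0.0002
t 5.2 pos [ 0.6123 -0.2369  0.1025] yaw 90.0 z [ 0.0008 -0.0003 -1.    ] F [ 0.2368 -0.2373  4.8777] w -0.0003 j [-0.3692  0.624   0.255   1.201   0.     -0.3693]
shift units [ 0.0371 -0.0508 -0.0214] norm 0.06645989486352334
turn z tool units 2.052647624440043e-05 deg world -0.0036947657239920773
```

View pics/s4a.png

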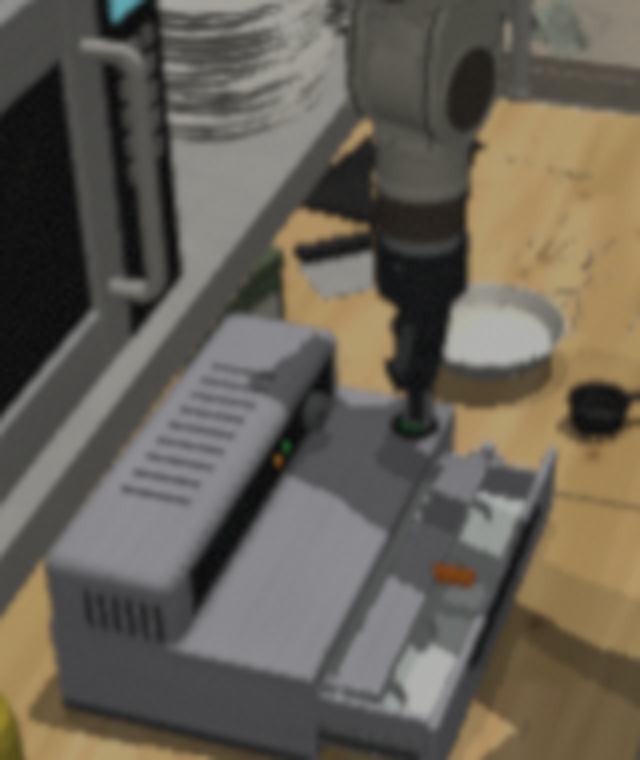

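The tray has sprung out and the orange tab shows at (303,204). Next I'll rise, back off and measure.

```bash
python3 -m inch '[[0,0,-1,0,0,0,1],[0,0,-1,0,0,0,1],[0,0,-1,0,0,0,1],[0.5,-1,-1,0,0,0,-0.5],[0.5,-1,-0.5,0,0,0,-0.5],[0.5,-1,-0.3,0,0,0,-0.5],[0.5,-1,0,0,0,0,-0.5],[0.5,-1,0,0,0,0,-0.5]]'
python3 - <<'E'
from h import *
shot('wrist','w5');shot('side','s5');shot('scene','c5')
E
python3 goal.py .47 -.097 .13 90
```

```text
clock: 6.0
eef_pos: [0.4855, -0.1737, 0.2214]
tool_rot: [0.707, 0.707, -0.0, -0.001]
ft_force: [0.2, 0.7, 0.2]
grip_width: 0.0638
t 6.15 pos [ 0.4852 -0.1735  0.2215] yaw 90.03 z [-0.0021  0.0007 -1.    ] F [0.7203 0.4707 0.1118] w 0.064 j [-0.3434  0.2769  0.0277  1.3238 -0.0001 -0.3439]
shift units [ 3.058  -0.5976  3.6652] norm 4.81063719509167
turn z tool units 0.00014560859654106178 deg world -0.026209547377391118
```

View pics/w5.png

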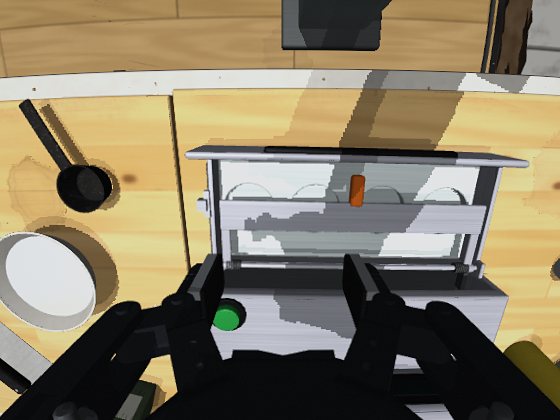

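View pics/s5.png

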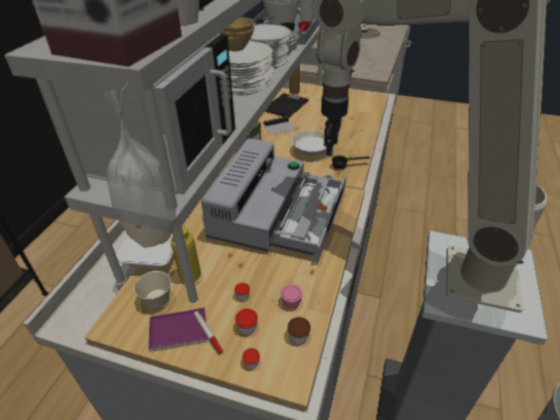

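Run:
```python
from h import *
im,d,c=load('w5');crop(im,170,130,540,290,2.1,'w5a')
for n,u,v,z in(('tab',357,190,.069),('tabtip',357.5,176,.069),('tabroot',357,206,.069),('panL',187,155,.076),('panR',528,163,.076)): print(n,atz(c,u,v,z),atd(c,d,u,v))
hsv=cv2.cvtColor(im,cv2.COLOR_BGR2HSV);m=cv2.inRange(hsv,(5,150,60),(16,255,255));m[:,:330]=0;m[:,380:]=0;m[:160]=0;m[220:]=0
P=np.array([atd(c,d,u,v) for v,u in np.argwhere(m)]);P=P[P[:,2]>.064];print(len(P),P.mean(0),P.min(0),P.max(0))
```

```text
tab [ 0.484  -0.0959  0.069 ] [ 0.4842 -0.0957  0.0683]
tabtip [ 0.469  -0.0965  0.069 ] [ 0.4695 -0.0959  0.0664]
tabroot [ 0.5017 -0.0945  0.069 ] [ 0.5015 -0.0946  0.0694]
panL [ 0.4463 -0.2695  0.076 ] [ 0.4464 -0.2697  0.0754]
panR [0.4523 0.0814 0.076 ] [0.4524 0.082  0.0753]
393 [ 0.4841 -0.0964  0.0704] [ 0.4085 -0.1743  0.0642] [ 0.5009 -0.0887  0.3637]
```

View pics/w5a.png

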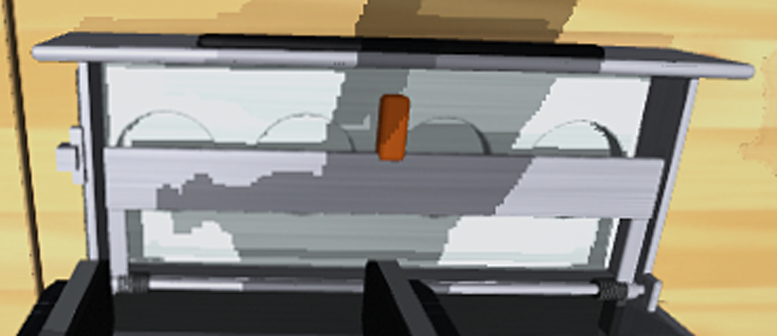

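The picture shows the tab at (357,190), the front panel's top edge running from (187,155) to (528,163), the wells behind it and the flap strip over them. The tab is at about (0.484, -0.096). I'll descend around the tab with the jaws along y.

```bash
python3 -m inch '[[0.8,-0.2,0.2,0,0,0.0055,-0.5],[0.8,0,0.6,0,0,0,-0.5],[0.8,0,1,0,0,0,-0.5],[0.7,0,1,0,0,0,-0.5],[0,0,1,0,0,0,-0.5],[0,0,1,0,0,0,-0.5],[0,0,0.4,0,0,0,-0.5],[0,0,0,0,0,0,-0.5]]'; python3 goal.py .480 -.096 .052 89
python3 - <<'E'
from h import *
shot('wrist','w6');im,_,_=shot('side','s6');crop(im,190,60,370,260,4,'s6a')
E
```

```text
clock: 6.95
eef_pos: [0.482, -0.0968, 0.0902]
tool_rot: [0.713, 0.701, -0.001, -0.002]
ft_force: [-0.3, 0.9, -0.2]
grip_width: 0.0639
t 6.95 pos [ 0.482  -0.0968  0.0902] yaw 89.0 z [-0.004   0.0008 -1.    ] F [-0.3322  0.8917 -0.1505] w 0.0639 j [-0.1981  0.338  -0.2517  0.9853 -0.     -0.1807]
shift units [ 0.0278 -0.0756  1.5283] norm 1.5303903467077495
turn z tool units 1.6859569151171805e-05 deg world -0.0030347224472109247
```

View pics/w6.png

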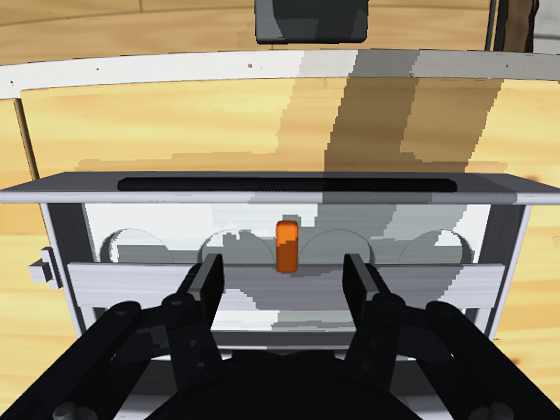

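View pics/s6a.png

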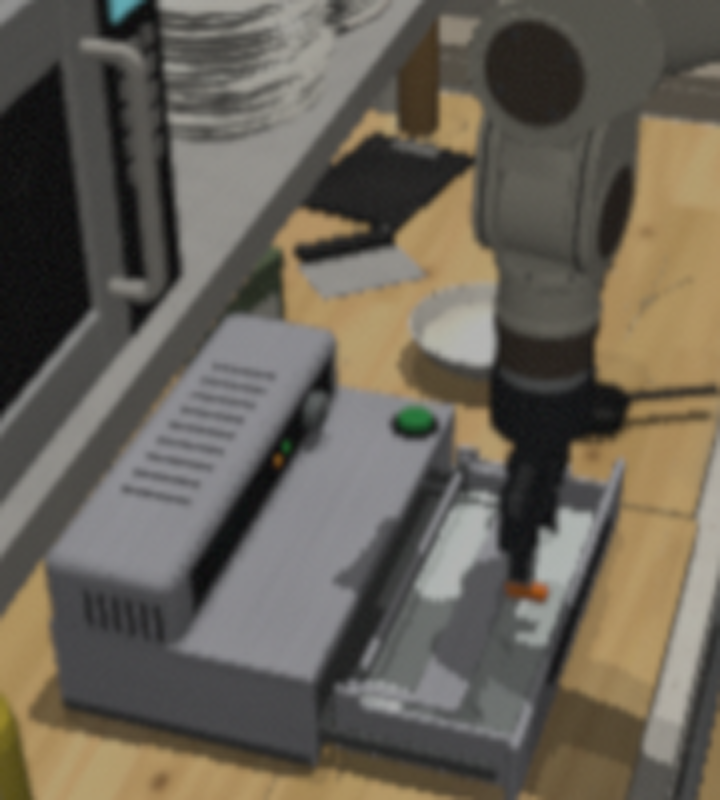

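```bash
python3 -m inch '[[0,-0.12,0.4,0,0,0,-0.5],[0,0,0.6,0,0,0,-0.5],[0,0,0.5,0,0,0,-0.5],[0,0,0,0,0,0,-0.5],[0,0,0,0,0,0,1],[0,0,0,0,0,0,1],[0,0,0,0,0,0,1],[0,0,0,0,0,0,1]]'; python3 goal.py .480 -.096 .052 89
```

```text
clock: 7.85
eef_pos: [0.4807, -0.0946, 0.0556]
tool_rot: [0.713, 0.701, 0.003, -0.001]
ft_force: [0.3, 8.0, 3.3]
grip_width: 0.0122
t 7.85 pos [ 0.4807 -0.0946  0.0556] yaw 89.07 z [ 0.0021  0.0054 -1.    ] F [0.2511 7.9774 3.2842] w 0.0122 j [-0.1979  0.3732 -0.3056  0.891   0.0057 -0.1816]
shift units [-0.0567 -0.0275  0.1449] norm 0.15802494470007236
turn z tool units 0.00038539014588410384 deg world -0.06937022625913869
```

```bash
python3 -m inch '[[0,0.02,-0.375,0,0,0,1],[0,0.056,-0.372,0,0,0,1],[0,0.093,-0.364,0,0,0,1],[0,0.13,-0.353,0,0,0,1],[0,0.164,-0.338,0,0,0,1],[0,0.197,-0.32,0,0,0,1],[0,0.227,-0.3,0,0,0,1],[0,0.256,-0.275,0,0,0,1]]'; python3 goal.py .5085 -.096 .1194 89
```

```text
clock: 8.65
eef_pos: [0.5084, -0.0949, 0.1203]
tool_rot: [0.713, 0.701, 0.001, -0.002]
ft_force: [5.1, 5.4, -13.8]
grip_width: 0.0125
t 8.65 pos [ 0.5084 -0.0949  0.1203] yaw 89.09 z [-0.0018  0.005  -1.    ] F [  5.1211   5.3502 -13.809 ] w 0.0125 j [-0.1872  0.3517 -0.1424  1.0794  0.0045 -0.1714]
shift units [-0.0434  0.0035  0.0364] norm 0.05675998851593456
turn z tool units 0.0005108378452541097 deg world -0.09195081214573975
```

```bash
python3 -m inch '[[0,0.282,-0.248,0,0,0,1],[0,0.306,-0.219,0,0,0,1],[0,0.326,-0.187,0,0,0,1],[0,0.343,-0.153,0,0,0,1],[0,0.357,-0.119,0,0,0,1],[0,0,0,0,0,0,1],[0,0,0,0,0,0,-0.3],[0,0,-0.2,0,0,0,-0.3]]'; python3 goal.py .56 -.096 .144 89;  python3 - <<'E'
from h import *
shot('wrist','w7');im,_,_=shot('side','s7');crop(im,190,60,370,260,4,'s7a')
E
```

```text
clock: 9.45
eef_pos: [0.5484, -0.098, 0.1498]
tool_rot: [0.713, 0.701, -0.001, -0.0]
ft_force: [0.5, 0.0, 0.6]
grip_width: 0.0397
t 9.45 pos [ 0.5484 -0.098   0.1498] yaw 89.03 z [-0.0013 -0.0004 -1.    ] F [0.5174 0.0118 0.5731] w 0.0397 j [-0.1765  0.4001  0.0131  1.1851 -0.0006 -0.1595]
shift units [0.0888 0.4619 0.233 ] norm 0.5248796509071068
turn z tool units 0.0001467754228552091 deg world -0.026419576113937637
```

View pics/w7.png

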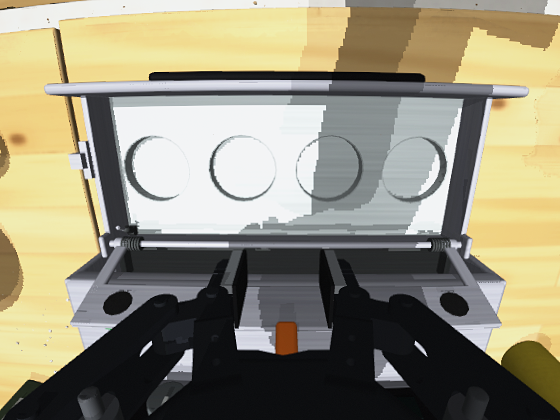

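View pics/s7a.png

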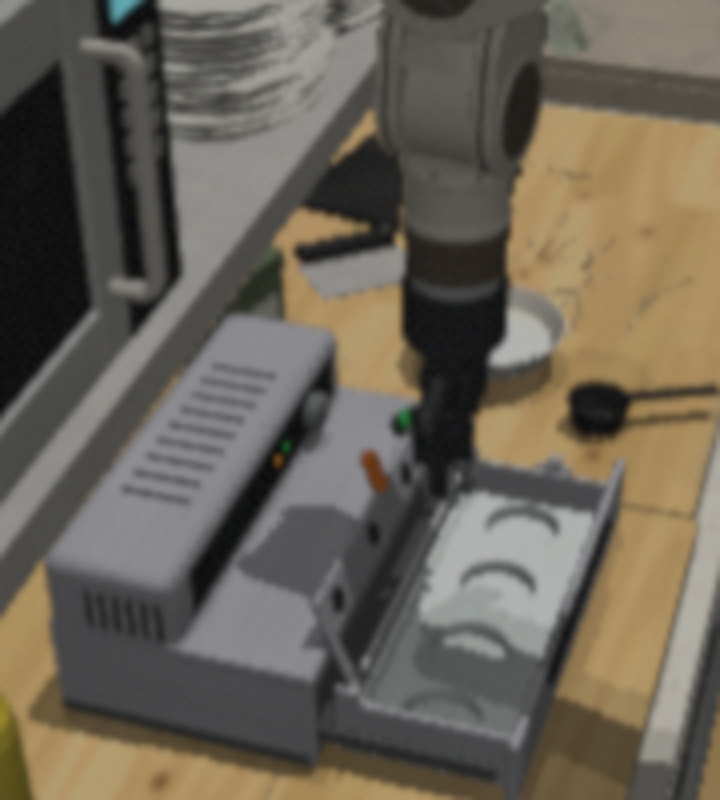

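The flap is open, leaning back with the tab at (287,338). The four wells are in clear view at about (160,168), (243,168), (328,167) and (413,168). I'll compute their positions.

```bash
python3 - <<'E'
from h import *
im,d,c=load('w7');crop(im,110,110,470,260,2.2,'w7a')
for u in((157,168),(243,168),(329,168),(415,168)): print(atz(c,*u,.03),atd(c,d,u[0],100)[:2])
# predicted from tray frame
xd=np.array([1,-.017]);yd=np.array([.017,1]);f=np.array([.449,-.0965])
for k in range(4):
    w=f+xd*.062+yd*(-.12+.08*k); print('pred',k,w,proj(c,[[*w,.03]]))
    th=np.linspace(0,6.3,60);pp=proj(c,[[w[0]+.0305*np.cos(a),w[1]+.0305*np.sin(a),.03] for a in th])
    cv2.polylines(im,[pp.round().astype(int)],True,(0,0,255),1)
crop(im,110,110,470,260,2.2,'w7a')
E
python3 goal.py .4385 .328 .2 180
```

```text
[ 0.5157 -0.2142  0.03  ] [ 0.4563 -0.206 ]
[ 0.5174 -0.1344  0.03  ] [ 0.4585 -0.1312]
[ 0.5186 -0.0558  0.03  ] [ 0.4596 -0.0574]
[0.5195 0.0241 0.03  ] [0.4599 0.0177]
pred 0 [ 0.509  -0.2176] [[152.363 160.817]]
pred 1 [ 0.5103 -0.1376] [[239.1367 160.3819]]
pred 2 [ 0.5117 -0.0576] [[327.3138 160.4435]]
pred 3 [0.513  0.0224] [[414.0813 161.0001]]
t 9.55 pos [ 0.5496 -0.0984  0.1516] yaw 89.0 z [ 0.0024 -0.0009 -1.    ] F [ 0.8355 -0.06    0.0537] w 0.054 j [-0.1769  0.3983  0.0151  1.1851 -0.0004 -0.1595]
shift units [16.9732 -4.7365 -1.9622] norm 17.730587326654465
turn z tool units -0.5055421413341347 deg world 90.99758544014423
```

View pics/w7a.png

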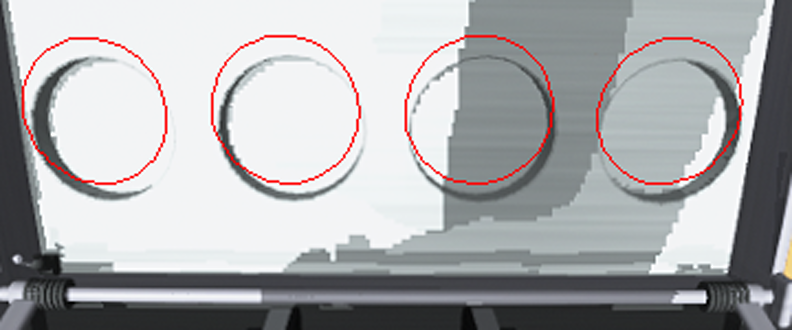

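```bash
python3 -m inch '[[0,0,-1,0,0,0,-0.5],[0,-0.5,-1,0,0,0,-0.5],[0.5,-1,-0.5,0,0,0,-0.8],[0.5,-1,0,0,0,0,-1],[0.5,-0.5,0,0,0,0,-1],[0,0,0,0,0,0,-1],[0,0,0,0,0,0,-1],[0,0,0,0,0,0,-1]]'
python3 - <<'E'
from h import *
im,d,c=shot('wrist','w8');print(bot.get_obs()['eef_pos'],bot.get_obs()['joint_vel'])
P=np.array([atd(c,d,u,v) for u in range(0,560,2) for v in range(0,420,2) if d[v,u]>0])
Q=P[abs(P[:,2]-.03)<.003];print(len(Q),np.percentile(Q,[.5,99.5],axis=0))
Q=P[(abs(P[:,2]-.075)<.003)&(P[:,0]<.5)];print(len(Q),np.percentile(Q,[.5,50,99.5],axis=0))
crop(im,60,40,540,300,1.6,'w8a')
E
```

```text
clock: 10.35
eef_pos: [0.4754, -0.0597, 0.213]
tool_rot: [0.713, 0.701, 0.0, 0.001]
ft_force: [0.4, 1.2, 0.1]
grip_width: 0.0855
[ 0.4753 -0.0598  0.2128] [-0.0001  0.0083 -0.0021  0.0019  0.0029  0.0017]
4599 [[ 0.4491 -0.4655  0.0273]
 [ 0.8567  0.261   0.0328]]
946 [[ 0.4403 -0.2681  0.0721]
 [ 0.4485 -0.0881  0.0747]
 [ 0.4565  0.0802  0.0771]]
```

View pics/w8.png

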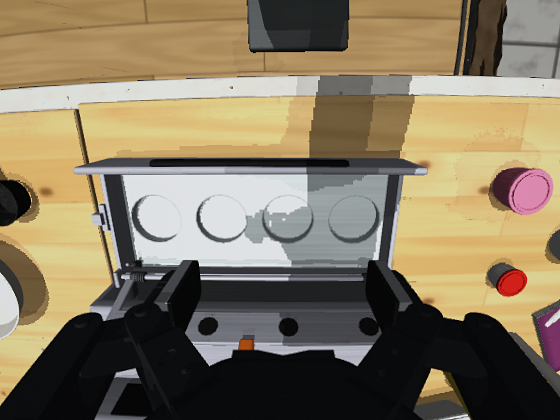

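```bash
python3 - <<'E'
from h import *
im,d,c=load('w8')
xd=np.array([1,-.017]);yd=np.array([.017,1])
for f in([.453,-.0955],):
  for k in range(4):
    w=np.array(f)+xd*.062+yd*(-.12+.08*k); print('pred',k,w,proj(c,[[*w,.03]]))
    pp=proj(c,[[w[0]+.0305*np.cos(a),w[1]+.0305*np.sin(a),.03] for a in np.linspace(0,6.3,60)])
    cv2.polylines(im,[pp.round().astype(int)],True,(0,0,255),1)
crop(im,110,140,430,300,2.4,'w8a')
E
python3 goal.py .4385 .328 .2 180
```

```text
pred 0 [ 0.513  -0.2166] [[154.118  216.8037]]
pred 1 [ 0.5143 -0.1366] [[219.7432 216.8979]]
pred 2 [ 0.5157 -0.0566] [[286.5357 216.9321]]
pred 3 [0.517  0.0234] [[353.2738 216.9061]]
t 10.4 pos [ 0.4753 -0.0598  0.2128] yaw 88.98 z [ 0.0008 -0.0004 -1.    ] F [ 0.1216  0.2938 -1.3392] w 0.0853 j [-0.1249  0.2078 -0.086   1.2761 -0.0003 -0.1071]
shift units [15.4815 -1.7493  0.5039] norm 15.588179013438584
turn z tool units -0.5056721488585992 deg world 91.02098679454787
```

View pics/w8a.png

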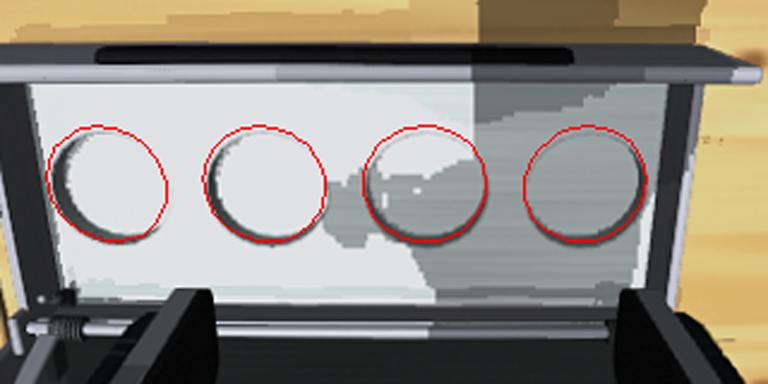

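```bash
python3 -m inch '[[1,0,0,0,0,-0.0468,-1],[0.99,0.13,0,0,0,-0.0468,-1],[0.96,0.27,0,0,0,-0.0468,-1],[0.91,0.41,0,0,0,-0.0468,-1],[0.84,0.54,0,0,0,-0.0468,-1],[0.75,0.66,0,0,0,-0.0468,-1],[0.65,0.76,0,0,0,-0.0468,-1],[0.53,0.85,0,0,0,-0.0468,-1]]'; python3 goal.py .4385 .328 .2 180
```

```text
clock: 11.2
eef_pos: [0.4757, 0.1414, 0.2123]
tool_rot: [0.202, 0.979, -0.0, -0.0]
ft_force: [0.5, -0.6, 0.6]
grip_width: 0.0853
t 11.2 pos [0.4757 0.1414 0.2123] yaw 156.72 z [-0.0002 -0.0002 -1.    ] F [ 0.4527 -0.633   0.6191] w 0.0853 j [ 0.2891  0.2426 -0.0425  1.286  -0.0002 -0.8753]
shift units [4.3154 6.2682 0.4898] norm 7.625822953320607
turn z tool units -0.12936088091923684 deg world 23.28495856546263
```

```bash
python3 -m inch '[[0.37,0.87,0,0,0,-0.0431,-1],[0.25,0.92,0,0,0,-0.0431,-1],[0.13,0.94,0,0,0,-0.0431,-1],[0.4,0.9,0,0,0,0,-1],[0.4,0.9,0,0,0,0,-1],[0.4,0.6,0,0,0,0,-1],[0.3,0,0,0,0,0,-1],[0,0,0,0,0,0,-1]]'
python3 - <<'E'
from h import *
im,d,c=shot('wrist','w9');shot('side','s9')
E
python3 goal.py .4385 .328 .2 180
```

```text
clock: 12.0
eef_pos: [0.4379, 0.2718, 0.2122]
tool_rot: [0.002, 1.0, -0.001, -0.0]
ft_force: [-0.3, 0.4, -0.3]
grip_width: 0.0856
t 12.1 pos [0.4388 0.2713 0.2125] yaw 179.63 z [ 0.0001 -0.0005 -1.    ] F [-0.0965 -0.0209 -0.2141] w 0.0857 j [ 0.5541  0.281   0.0095  1.2995 -0.0005 -1.0103]
shift units [0.0282 2.2663 0.5001] norm 2.3210026415014893
turn z tool units -0.0020576473708350325 deg world 0.37037652675030586
```

View pics/w9.png

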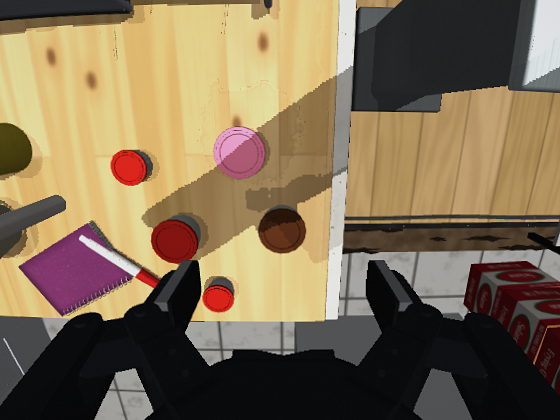

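View pics/s9.png

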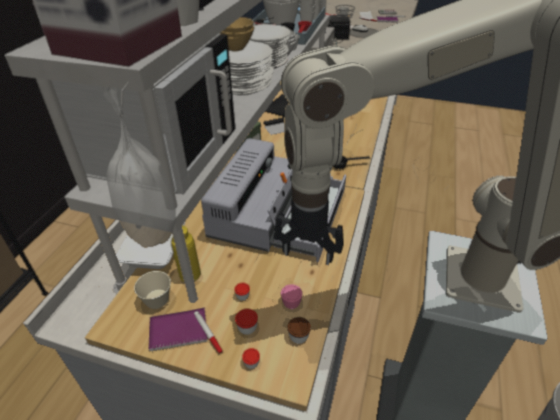

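Run:
```python
from h import *
im,d,c=load('w9')
for n,u,v in(('brown',282.5,229.5),('red',175.5,240.5),('pink',239,151.5)): print(n,atz(c,u,v,.0415),atd(c,d,u,v))
for x,y in((.4385,.328),(.568,.341)):
    pp=proj(c,[[x+.0285*np.cos(a),y+.0285*np.sin(a),.040] for a in np.linspace(0,6.3,60)]);cv2.polylines(im,[pp.round().astype(int)],True,(0,255,0),1)
crop(im,100,120,340,310,3,'w9a')
```

```text
brown [0.4398 0.3208 0.0415] [0.4398 0.3213 0.0404]
red [0.5673 0.3346 0.0415] [0.5677 0.3351 0.0405]
pink [0.4861 0.2305 0.0415] [0.4862 0.2306 0.0409]
```

View pics/w9a.png

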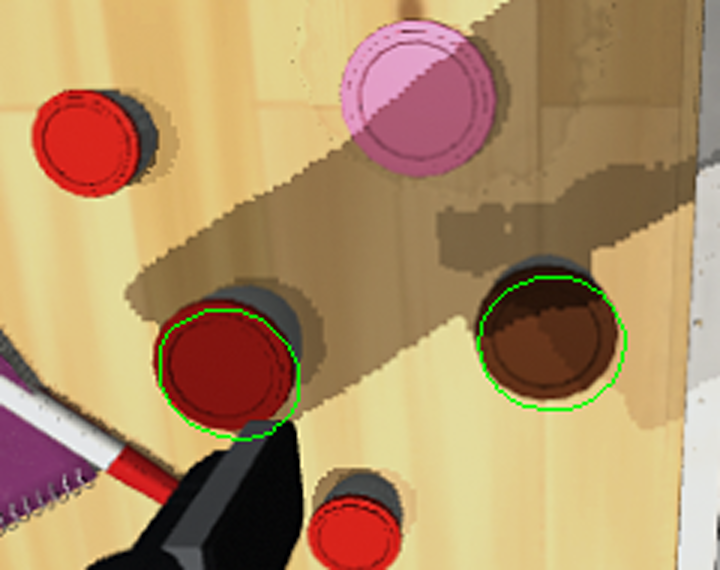

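In the wrist picture brown is at (282,229) and red at (176,241). Brown comes out at (0.440, 0.321) with its top at 40 mm, as it should be. I'll go down on brown.

```bash
python3 -m inch '[[0,0.7,0.3,0,0,-0.002,-1],[0,0.7,1,0,0,0,-1],[-0.05,0.63,1,0,0,0,-1],[0,0,1,0,0,0,-1],[0,0,1,0,0,0,-1],[0,0,1,0,0,0,-1],[0,0,0,0,0,0,-1],[0,0,0,0,0,0,-1]]'; python3 goal.py .440 .322 .016 180;python3 - <<'E'
from h import *
im,d,c=shot('wrist','w10');im,_,_=shot('side','s10');crop(im,200,180,400,400,3,'s10a')
E
```

```text
clock: 12.9
eef_pos: [0.4398, 0.3227, 0.0798]
tool_rot: [-0.0, 1.0, -0.0, -0.0]
ft_force: [0.7, 0.4, 0.5]
grip_width: 0.0853
t 12.9 pos [0.4398 0.3227 0.0798] yaw -179.98 z [-0.001  -0.0006 -1.    ] F [0.688  0.4461 0.5211] w 0.0853 j [ 0.633   0.4412 -0.1214  1.0093  0.0001 -0.9381]
shift units [-0.0095 -0.0279  2.5534] norm 2.553535593494769
turn z tool units 8.652658136219947e-05 deg world -0.015574784645195905
```

View pics/w10.png

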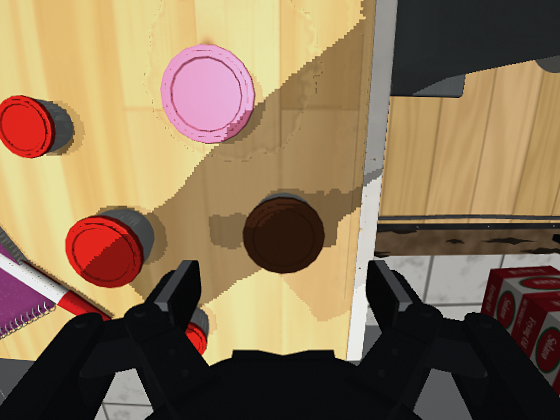

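```bash
python3 -m inch '[[0,0,1,0,0,0,-1],[0,0,1,0,0,0,-1],[0,0,0.5,0,0,0,-1],[0,0,0,0,0,0,-1],[0,0,0,0,0,0,0.5],[0,0,0,0,0,0,1],[0,0,0,0,0,0,1],[0,0,0,0,0,0,1]]'; python3 goal.py .440 .322 .016 180
```

```text
clock: 13.8
eef_pos: [0.441, 0.3238, 0.0198]
tool_rot: [-0.0, 1.0, 0.001, 0.002]
ft_force: [-1.9, 0.4, 6.3]
grip_width: 0.0545
t 13.8 pos [0.441  0.3238 0.0198] yaw -179.96 z [ 0.003   0.0023 -1.    ] F [-1.8732  0.4282  6.3398] w 0.0545 j [ 0.6332  0.511  -0.1898  0.8662  0.0001 -0.9382]
shift units [ 0.041  -0.0716  0.1532] norm 0.17398753376245327
turn z tool units 0.0002197927933909543 deg world -0.039562702810371775
```

```bash
python3 -m inch '[[0,0,-0.4,0,0,0,1],[0,0,-0.8,0,0,0,1],[0,0,-1,0,0,0,1],[0,0,-1,0,0,0,1],[0,0,-1,0,0,0,1],[0,0,-0.6,0,0,0,1],[0,0,0,0,0,0,1],[0,0,0,0,0,0,1]]'; python3 goal.py .515 -.1365 .14 179;python3 - <<'E'
from h import *
im,d,c=shot('wrist','w11');im,_,_=shot('side','s11');crop(im,200,180,400,400,3,'s11a')
E
```

```text
clock: 14.6
eef_pos: [0.4398, 0.3228, 0.138]
tool_rot: [-0.0, 1.0, 0.0, 0.0]
ft_force: [-0.1, -0.3, -1.5]
grip_width: 0.0544
t 14.6 pos [0.4398 0.3228 0.138 ] yaw -179.96 z [ 0.0007  0.0005 -1.    ] F [-0.1164 -0.2915 -1.5047] w 0.0544 j [ 0.6332  0.3858 -0.0413  1.1429 -0.     -0.9382]
shift units [ -2.9969 -18.3738  -0.0864] norm 18.61682842708128
turn z tool units 0.005764020151765534 deg world -1.0375236273177961
```

View pics/w11.png

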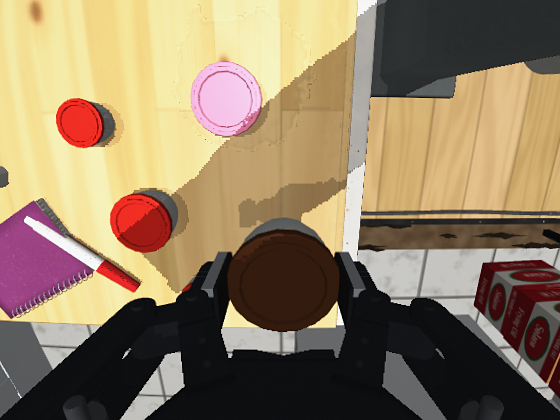

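View pics/s11a.png

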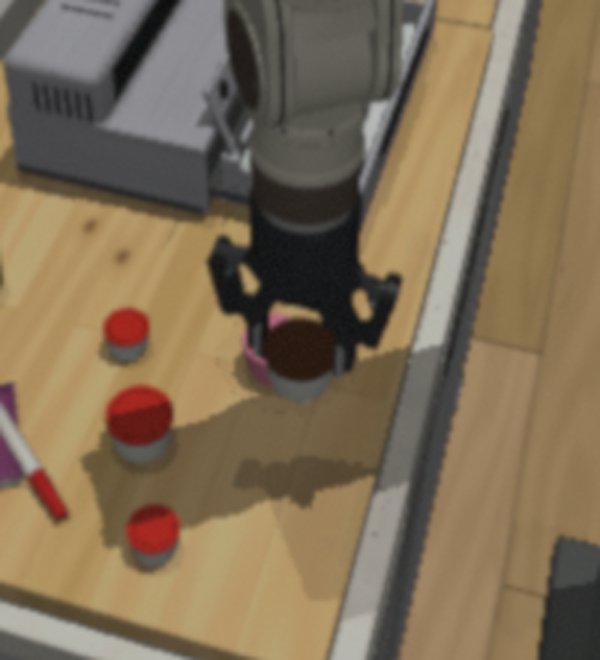

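```bash
python3 - <<'E'
from h import *
im,d,c=load('w11');print(atd(c,d,284,281),d[281,284])
E
python3 -m inch '[[-0.16,-1,0,0,0,0,1],[-0.16,-1,0,0,0,0,1],[-0.16,-1,0,0,0,0,1],[-0.16,-1,0,0,0,0,1],[-0.16,-1,0,0,0,0,1],[-0.16,-1,0,0,0,0,1],[-0.16,-1,0,0,0,0,1],[-0.16,-1,0,0,0,0,1]]' >/dev/null; python3 -m inch '[[-0.16,-1,0,0,0,0.005,1],[-0.16,-1,0,0,0,0,1],[-0.16,-1,0,0,0,0,1],[-0.16,-1,0,0,0,0,1],[-0.16,-1,0,0,0,0,1],[-0.16,-1,0,0,0,0,1],[-0.16,-1,0,0,0,0,1],[-0.16,-1,0,0,0,0,1]]'; python3 goal.py .515 -.1365 .14 179
```

```text
[0.4405 0.3206 0.1584] 0.13942984
clock: 16.3
eef_pos: [0.5003, -0.0785, 0.1363]
tool_rot: [0.008, 1.0, 0.0, -0.001]
ft_force: [0.5, 0.4, -0.3]
grip_width: 0.0544
t 16.3 pos [ 0.5003 -0.0785  0.1363] yaw 179.14 z [-0.0027  0.0005 -1.    ] F [ 0.5142  0.4408 -0.3149] w 0.0544 j [-0.1556  0.3176 -0.1468  1.1091  0.     -1.7113]
shift units [-0.6206 -2.3113 -0.1521] norm 2.3980364738233693
turn z tool units 0.0007521357978595865 deg world -0.13538444361472557
```

```bash
python3 -m inch '[[-0.3,-0.9,0,0,0,0,1],[-0.3,-0.8,0,0,0,0,1],[0,-0.54,0,0,0,0,1],[0,0,0.5,0,0,0,1],[0,0,0.5,0,0,0,1],[0,0,0.5,0,0,0,1],[0,0,0,0,0,0,1],[0,0,0,0,0,0,1]]'; python3 goal.py .515 -.1345 .037 179
python3 - <<'E'
from h import *
im,d,c=shot('wrist','w12');im,_,_=shot('side','s12');crop(im,200,100,400,280,3.3,'s12a')
im,_,_=shot('scene','c12');crop(im,230,150,400,290,4,'c12a')
E
```

```text
clock: 17.1
eef_pos: [0.5148, -0.1329, 0.0994]
tool_rot: [0.007, 1.0, 0.0, -0.001]
ft_force: [0.3, -0.1, -0.3]
grip_width: 0.0542
t 17.1 pos [ 0.5148 -0.1329  0.0994] yaw 179.2 z [-0.0018  0.0006 -1.    ] F [ 0.2701 -0.1384 -0.3104] w 0.0542 j [-0.2528  0.3973 -0.1338  1.0416  0.0001 -1.8097]
shift units [-0.015  -0.0645  2.494 ] norm 2.494908043388858
turn z tool units 0.0011333026218949271 deg world -0.20399447194108689
```

View pics/w12.png

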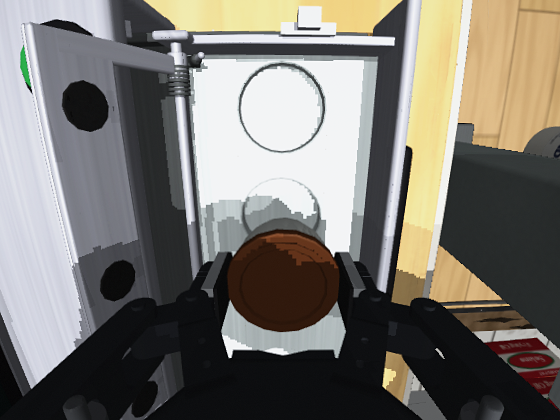

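View pics/s12a.png

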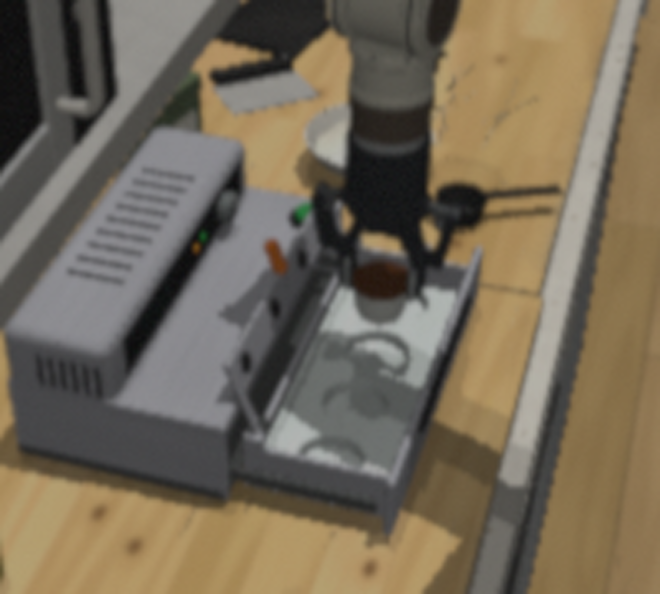

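Run:
```python
from h import *
im,d,c=load('w12');print(atz(c,281.5,107.5,.03),atz(c,281,213,.03)); print(atd(c,d,284,281))
print(proj(c,[[.515,-.1365,.03],[.5135,-.2165,.03]]))
```

```text
[ 0.5158 -0.2166  0.03  ] [ 0.5173 -0.1389  0.03  ]
[ 0.5155 -0.1348  0.1194]
[[284.0317 215.9371]
 [284.8023 107.5382]]
```

```bash
python3 -m inch '[[-0.05,-0.1,0.4,0,0,0,1],[0,0,0.6,0,0,0,1],[0,0,0.6,0,0,0,1],[0,0,0.4,0,0,0,1],[0,0,0.3,0,0,0,1],[0,0,0.15,0,0,0,1],[0,0,0.05,0,0,0,1],[0,0,0,0,0,0,1]]'; python3 goal.py .516 -.1345 .037 179
```

```text
clock: 18.05
eef_pos: [0.5169, -0.1364, 0.0378]
tool_rot: [0.008, 1.0, -0.0, 0.0]
ft_force: [0.2, 0.1, -0.9]
grip_width: 0.0545
t 18.05 pos [ 0.5169 -0.1364  0.0378] yaw 179.14 z [ 0.0005 -0.0001 -1.    ] F [ 0.1517  0.1066 -0.941 ] w 0.0545 j [-0.258   0.47   -0.2032  0.8971  0.     -1.8138]
shift units [0.0372 0.0761 0.0327] norm 0.09085063058387259
turn z tool units 0.0007601999828711175 deg world -0.13683599691680115
```

```bash
python3 -m inch '[[0,0,0.06,0,0,0,1],[0,0,0.06,0,0,0,1],[0,0,0,0,0,0,1],[0,0,0,0,0,0,-0.6],[0,0,0,0,0,0,-0.6],[0,0,0,0,0,0,-0.6],[0,0,-0.3,0,0,0,-0.6],[0,0,-0.5,0,0,0,-0.6]]'; python3 goal.py .516 -.1345 .2 179
```

```text
clock: 18.85
eef_pos: [0.5158, -0.1361, 0.0545]
tool_rot: [0.008, 1.0, 0.0, -0.001]
ft_force: [-0.1, -0.5, 0.2]
grip_width: 0.0681
t 18.85 pos [ 0.5158 -0.1361  0.0545] yaw 179.14 z [-0.0021  0.0005 -1.    ] F [-0.0691 -0.5211  0.156 ] w 0.0681 j [-0.258   0.4496 -0.1849  0.9384 -0.     -1.8137]
shift units [ 0.0067  0.0679 -5.8198] norm 5.820184307861409
turn z tool units 0.0007616680076743086 deg world -0.13710024138137555
```

```bash
python3 -m inch '[[0,0,-1,0,0,0,-0.6],[0,0,-1,0,0,0,-0.6],[0,0,-1,0,0,0,-0.6],[0,0.5,-1,0,0,0,-0.6],[0,1,-0.8,0,0,0,-1],[0,1,0,0,0,0,-1],[0,1,0,0,0,0,-1],[0,1,0,0,0,0,-1]]'; python3 goal.py .5673 .335 .2 179
python3 - <<'E'
from h import *
im,d,c=shot('wrist','w14');im,_,_=shot('side','s14');crop(im,190,100,390,400,2,'s14a')
E
```

```text
clock: 19.65
eef_pos: [0.5187, -0.023, 0.1763]
tool_rot: [0.008, 1.0, -0.0, 0.001]
ft_force: [0.5, -0.2, -0.1]
grip_width: 0.0855
t 19.65 pos [ 0.5187 -0.023   0.1763] yaw 179.12 z [ 0.0022 -0.0001 -1.    ] F [ 0.5431 -0.2264 -0.0551] w 0.0855 j [-0.0443  0.3067 -0.0517  1.2102  0.     -1.5998]
shift units [-1.728  14.348  -0.9455] norm 14.48254246528117
turn z tool units 0.0006685963807266641 deg world -0.12034734853079954
```

View pics/w14.png

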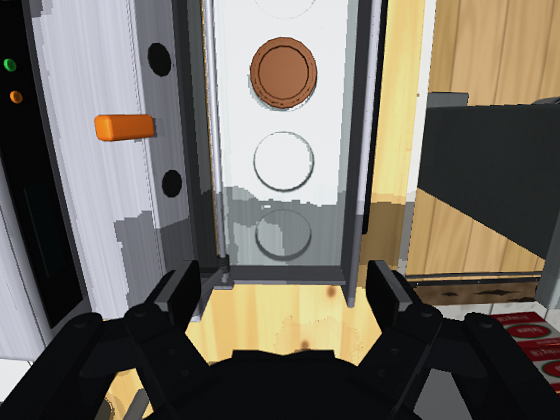

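View pics/s14a.png

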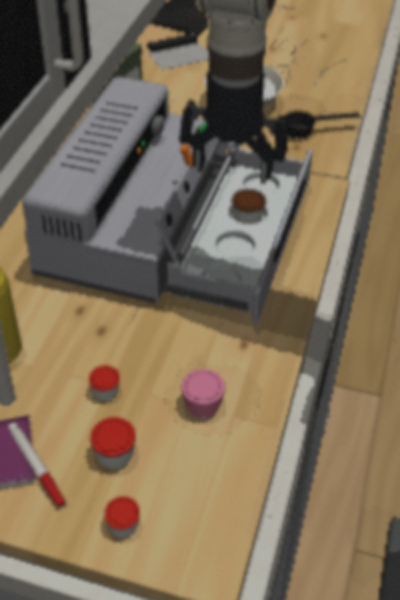

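Brown stands in well 1, with its lid at (283,72). I'll check its height, then go for red.

```bash
python3 - <<'E'
from h import *
im,d,c=load('w14');print('lid',[atd(c,d,u,v) for u,v in((283,72),(270,72),(296,72),(283,60),(283,84))]);print('well2',atz(c,283.5,161,.03),'well3',atz(c,284,234,.03))
E
python3 -m inch '[[-0.15,1,-0.3,0,0,0,-1],[-0.15,1,-0.3,0,0,0,-1],[-0.15,1,-0.3,0,0,0,-1],[-0.15,1,0,0,0,0,-1],[-0.15,1,0,0,0,0,-1],[-0.15,1,0,0,0,0,-1],[-0.15,1,0,0,0,0,-1],[-0.15,1,0,0,0,0,-1]]' >/dev/null; python3 -m inch '[[-0.15,1,0,0,0,0,-1],[-0.15,1,0,0,0,0,-1],[-0.15,1,0,0,0,0,-1],[-0.15,0.8,0,0,0,0,-1],[0,0.4,0,0,0,0,-1],[0,0,0,0,0,0,-1],[0,0,0,0,0,0,-1],[0,0,0,0,0,0,-1]]'; python3 goal.py .5673 .335 .016 179
python3 - <<'E'
from h import *
im,d,c=shot('wrist','w15')
hsv=cv2.cvtColor(im,cv2.COLOR_BGR2HSV);m=cv2.inRange(hsv,(0,180,60),(5,255,255))|cv2.inRange(hsv,(175,180,60),(180,255,255))
n,l,st,ce=cv2.connectedComponentsWithStats(m)
for i in range(1,n):
    if st[i,4]>200: print(st[i],atz(c,*ce[i],.0415),atd(c,d,*ce[i]))
E
```

```text
lid [array([ 0.5185, -0.1363,  0.0565]), array([ 0.5294, -0.1365,  0.0566]), array([ 0.5184, -0.1019,  0.3185]), array([ 0.5184, -0.1456,  0.0567]), array([ 0.5186, -0.1269,  0.0562])]
well2 [ 0.5192 -0.0574  0.03  ] well3 [0.5198 0.0215 0.03  ]
clock: 21.35
eef_pos: [0.5679, 0.2792, 0.1974]
tool_rot: [0.008, 1.0, -0.0, -0.0]
ft_force: [0.1, -0.1, -0.0]
grip_width: 0.0855
t 21.35 pos [0.5679 0.2792 0.1974] yaw 179.06 z [-0.0001 -0.0004 -1.    ] F [ 0.1066 -0.0814 -0.0285] w 0.0855 j [ 0.4571  0.5243  0.3359  1.3827 -0.0004 -1.0974]
shift units [0.0606 2.235  7.2549] norm 7.59154814135198
turn z tool units 0.0003544374731295837 deg world -0.06379874516332507
[ 219  143   38   39 1143] [0.6156 0.2463 0.0415] [0.6173 0.2479 0.0309]
[ 258  218   49   46 1756] [0.5708 0.3353 0.0415] [0.5708 0.3358 0.0404]
[229 270  32  26 336] [0.6164 0.3903 0.0415] [0.6209 0.4081 0.0135]
[303 286  32  28 711] [0.5282 0.4152 0.0415] [0.5267 0.4232 0.0303]
```

View pics/w15.png

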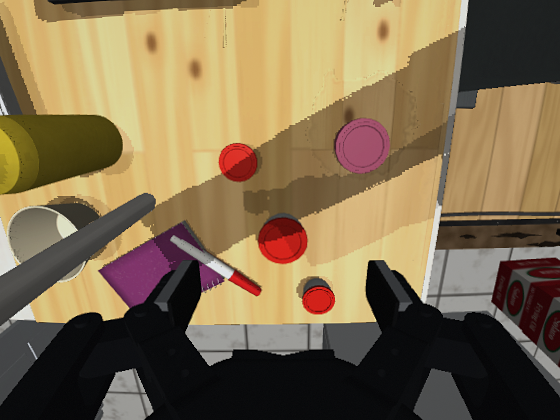

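Brown's lid is 56.5 mm above the table, so it is fully seated. Here the big red lid is at (282,241), 49 px wide, against 38 and 32 px for the small ones at (238,162) and (318,300). There is no yellow or green pot. I'll descend on red at (0.570, 0.335).

```bash
python3 -m inch '[[-0.08,0.8,0.3,0,0,0,-1],[0,0.8,0.6,0,0,0,-1],[0,0.6,1,0,0,0,-1],[0,0,1,0,0,0,-1],[0,0,1,0,0,0,-1],[0,0,1,0,0,0,-1],[0,0,0,0,0,0,-1],[0,0,0,0,0,0,-1]]'; python3 goal.py .570 .335 .018 179;python3 - <<'E'
from h import *
im,d,c=shot('wrist','w16')
E
```

```text
clock: 22.2
eef_pos: [0.5698, 0.336, 0.0733]
tool_rot: [0.007, 1.0, -0.001, -0.001]
ft_force: [0.3, -0.2, 0.6]
grip_width: 0.0854
t 22.2 pos [0.5698 0.336  0.0733] yaw 179.2 z [-0.0023 -0.0011 -1.    ] F [ 0.2888 -0.2045  0.6004] w 0.0854 j [ 0.5327  0.6588  0.2382  1.1527  0.0002 -1.024 ]
shift units [-0.0125 -0.0379  2.2137] norm 2.214049080137686
turn z tool units 0.0010838244767942089 deg world -0.1950884058229576
```

View pics/w16.png

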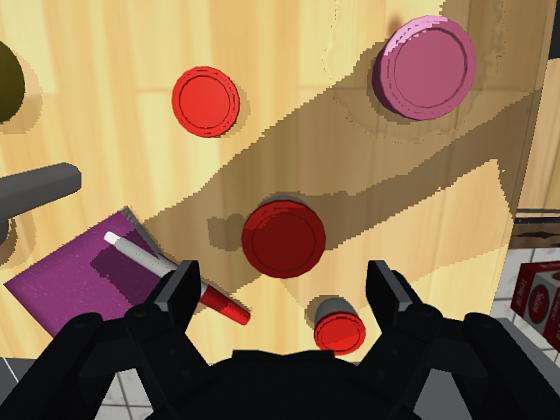

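```bash
python3 -m inch '[[0,0,1,0,0,0,-1],[0,0,0.8,0,0,0,-1],[0,0,0.4,0,0,0,-1],[0,0,0,0,0,0,-1],[0,0,0,0,0,0,0.5],[0,0,0,0,0,0,1],[0,0,0,0,0,0,1],[0,0,0,0,0,0,1]]'; python3 goal.py .570 .335 .018 179;python3 -m inch '[[0,0,-0.4,0,0,0,1],[0,0,-0.8,0,0,0,1],[0,0,-1,0,0,0,1],[0,0,-1,0,0,0,1],[0,0,-1,0,0,0,1],[0,0,-0.6,0,0,0,1],[0,0,0,0,0,0,1],[0,0,0,0,0,0,1]]'; python3 goal.py .519 .023 .14 179;python3 - <<'E'
from h import *
im,d,c=shot('wrist','w17');print(atd(c,d,284,281));crop(im,60,0,500,420,1.3,'w17a')
E
```

```text
clock: 23.05
eef_pos: [0.5721, 0.3363, 0.0221]
tool_rot: [0.008, 1.0, 0.001, 0.002]
ft_force: [-0.4, 0.1, 6.9]
grip_width: 0.0543
t 23.05 pos [0.5721 0.3363 0.0221] yaw 179.14 z [ 0.0036  0.0023 -1.    ] F [-0.4182  0.0711  6.9246] w 0.0543 j [ 0.5314  0.7044  0.1784  1.0405  0.0002 -1.0244]
shift units [ 0.0857 -0.0556  0.1632] norm 0.1924983232277342
turn z tool units 0.0007656862414254167 deg world -0.137823523456575
clock: 23.85
eef_pos: [0.5706, 0.3353, 0.1396]
tool_rot: [0.008, 1.0, 0.0, 0.0]
ft_force: [-0.8, -0.8, -0.4]
grip_width: 0.0541
t 23.85 pos [0.5706 0.3353 0.1396] yaw 179.13 z [ 0.0001  0.     -1.    ] F [-0.8091 -0.815  -0.3945] w 0.0541 j [ 0.5313  0.6118  0.333   1.292  -0.0001 -1.0244]
shift units [  1.8761 -12.5218  -0.015 ] norm 12.661568774317761
turn z tool units 0.0007484275618253377 deg world -0.1347169611285608
[0.5713 0.3352 0.1567]
```

View pics/w17a.png

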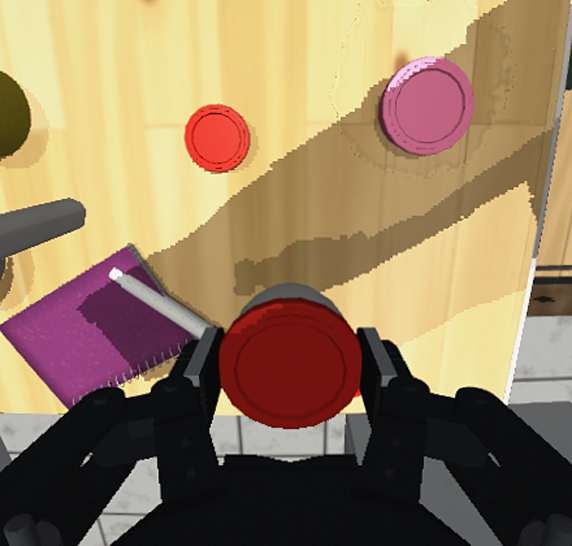

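```bash
python3 -m inch '[[0.15,-1,0,0,0,0,1],[0.15,-1,0,0,0,0,1],[0.15,-1,0,0,0,0,1],[0.15,-1,0,0,0,0,1],[0.15,-1,0,0,0,0,1],[0.15,-1,0,0,0,0,1],[0.15,-1,0,0,0,0,1],[0.15,-1,0,0,0,0,1]]' >/dev/null; python3 -m inch '[[0.15,-1,0,0,0,0,1],[0.15,-1,0,0,0,0,1],[0.15,-1,0,0,0,0,1],[0.15,-1,0,0,0,0,1],[0.07,-0.5,0,0,0,0,1],[0,0,0,0,0,0,1],[0,0,0,0,0,0,1],[0,0,0,0,0,0,1]]'; python3 goal.py .518 .0225 .04 179
python3 - <<'E'
from h import *
im,d,c=shot('wrist','w18');print(atd(c,d,284,281))
E
```

```text
clock: 25.5
eef_pos: [0.5194, 0.0246, 0.1394]
tool_rot: [0.007, 1.0, 0.0, -0.0]
ft_force: [-0.5, 0.6, -0.5]
grip_width: 0.0542
t 25.5 pos [0.5194 0.0246 0.1394] yaw 179.21 z [-0.0002  0.0004 -1.    ] F [-0.4783  0.6277 -0.5193] w 0.0542 j [ 0.0472  0.338  -0.1084  1.1245  0.0005 -1.5098]
shift units [ 0.0554 -0.0885  3.9759] norm 3.977281109149666
turn z tool units 0.0011605854196391067 deg world -0.20890537553503918
[0.5201 0.0237 0.1578]
```

View pics/w18.png

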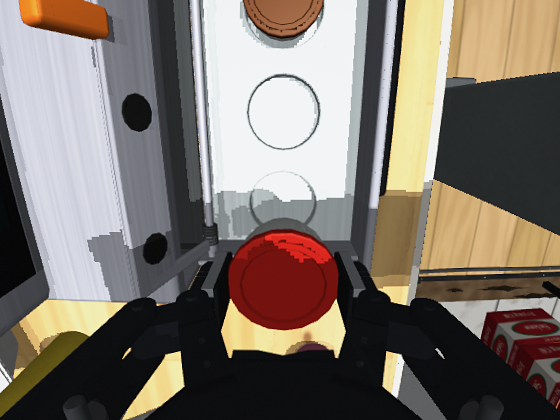

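```bash
python3 - <<'E'
from h import *
im,d,c=load('w18');print(atz(c,283.5,111.5,.03),atz(c,283,201,.03))
E
python3 -m inch '[[0.03,-0.06,0.5,0,0,0,1],[0,0,0.8,0,0,0,1],[0,0,0.8,0,0,0,1],[0,0,0.4,0,0,0,1],[0,0,0,0,0,0,1],[0,0,0,0,0,0,1],[0,0,0,0,0,0,1],[0,0,0,0,0,0,1]]'; python3 goal.py .518 .0225 .039 179
python3 - <<'E'
from h import *
im,d,c=shot('wrist','w19');print(atd(c,d,284,281))
E
```

```text
[ 0.5191 -0.0567  0.03  ] [0.5205 0.0209 0.03  ]
clock: 26.35
eef_pos: [0.5194, 0.0223, 0.0782]
tool_rot: [0.007, 1.0, 0.0, 0.001]
ft_force: [0.7, -0.3, -0.9]
grip_width: 0.0549
t 26.35 pos [0.5194 0.0223 0.0782] yaw 179.14 z [ 0.0021  0.0001 -1.    ] F [ 0.7302 -0.348  -0.941 ] w 0.0549 j [ 0.0428  0.3962 -0.1987  0.9738  0.     -1.513 ]
shift units [0.0594 0.0084 1.5666] norm 1.5677671785725753
turn z tool units 0.0007936712782326241 deg world -0.14286083008187234
[0.5201 0.021  0.097 ]
```

View pics/w19.png

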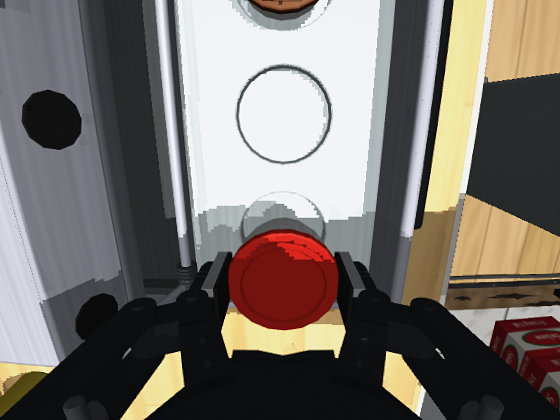

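```bash
python3 -m inch '[[0,0.03,0.4,0,0,0,1],[0,0,0.5,0,0,0,1],[0,0,0.3,0,0,0,1],[0,0,0.2,0,0,0,1],[0,0,0.12,0,0,0,1],[0,0,0.06,0,0,0,1],[0,0,0.04,0,0,0,1],[0,0,0,0,0,0,1]]'; python3 goal.py .518 .0225 .039 179
```

```text
clock: 27.2
eef_pos: [0.5195, 0.0228, 0.038]
tool_rot: [0.008, 1.0, -0.0, 0.001]
ft_force: [-2.1, -1.7, 6.3]
grip_width: 0.0542
t 27.2 pos [0.5195 0.0228 0.038 ] yaw 179.13 z [ 0.0024 -0.0002 -1.    ] F [-2.0531 -1.7066  6.2938] w 0.0542 j [ 0.044   0.4447 -0.2458  0.878  -0.0003 -1.5117]
shift units [ 0.0601 -0.0124 -0.0391] norm 0.07275180557015923
turn z tool units 0.0007385296975846876 deg world -0.13293534556524378
```

On the floor, with 6 N of contact. I'll release, rise and look.

```bash
python3 -m inch '[[0,0,0,0,0,0,-0.6],[0,0,0,0,0,0,-0.6],[0,0,0,0,0,0,-0.6],[0,0,-0.3,0,0,0,-0.6],[0,0,-0.6,0,0,0,-0.6],[0,0,-1,0,0,0,-0.6],[0,0,-1,0,0,0,-0.6],[0,0,-1,0,0,0,-0.6]]'; python3 -m inch '[[0,0.3,-1,0,0,0.0468,-0.6],[0,0.5,-1,0,0,0.0468,-0.6],[0,0.5,-0.5,0,0,0.0468,-0.6],[0,0,0,0,0,0.0468,-0.6],[0,0,0,0,0,0.0468,-0.6],[0,0,0,0,0,0.0468,-0.6],[0,0,0,0,0,0.0468,-0.6],[0,0,0,0,0,0.0468,-0.6]]'; python3 goal.py .57 -.099 .21 89
python3 - <<'E'
from h import *
im,d,c=shot('side','s20');crop(im,190,100,390,260,4,'s20a')
E
```

```text
clock: 28.0
eef_pos: [0.5184, 0.0229, 0.1354]
tool_rot: [0.008, 1.0, 0.0, -0.0]
ft_force: [0.5, -0.0, -0.3]
grip_width: 0.0685
clock: 28.8
eef_pos: [0.5244, 0.0547, 0.1971]
tool_rot: [0.563, 0.826, 0.0, 0.0]
ft_force: [0.4, -0.3, 0.4]
grip_width: 0.0685
t 28.8 pos [0.5244 0.0547 0.1971] yaw 111.4 z [ 0.0002  0.     -1.    ] F [ 0.3637 -0.3406  0.4466] w 0.0685 j [ 0.1039  0.311   0.0101  1.2697  0.     -0.2696]
shift units [-6.3898 -0.5438 -0.5169] norm 6.4336929880627745
turn z tool units 0.12446596321361561 deg world -22.40387337845081
```

View pics/s20a.png

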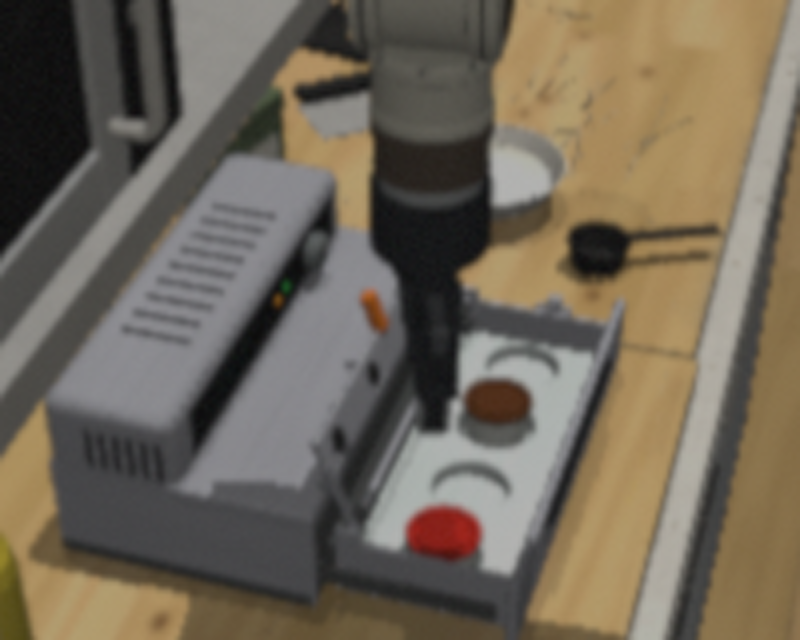

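```bash
python3 -m inch '[[0,0,-0.2,0,0,0.0415,-0.6],[0,0,-0.2,0,0,0.0415,-0.6],[-0.3,0,0,0,0,0.0415,-0.6],[-1,0.2,0,0,0,0,-0.6],[-1,0.2,0,0,0,0,-0.6],[-1,0.2,0,0,0,0,-0.6],[-1,0.2,0,0,0,0,-0.6],[-0.7,0,0,0,0,0,-0.6]]'; python3 goal.py .612 -.0985 .2 89
python3 - <<'E'
from h import *
im,d,c=shot('wrist','w21')
E
```

```text
clock: 29.65
eef_pos: [0.5444, -0.0721, 0.2069]
tool_rot: [0.711, 0.704, 0.0, 0.0]
ft_force: [0.5, 0.4, 0.1]
grip_width: 0.0685
t 29.65 pos [ 0.5444 -0.0721  0.2069] yaw 89.43 z [ 0.0006 -0.0004 -1.    ] F [0.5108 0.4292 0.1014] w 0.0685 j [-0.1314  0.3486  0.0896  1.3112 -0.0003 -0.1216]
shift units [-1.0308  2.7146  0.2787] norm 2.9170650582618416
turn z tool units 0.00241304629225804 deg world -0.43434833260644723
```

View pics/w21.png

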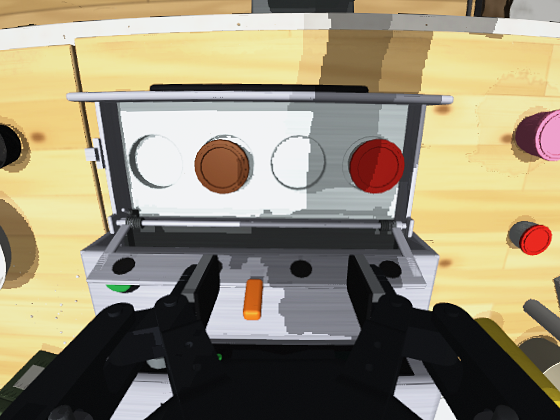

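Run:
```python
from h import *
im,d,c=load('w21')
for n,u,v in(('red',377,166),('redl',360,166),('redr',393,166),('brown',221,166),('br l',208,166),('br r',236,166),('tabtip',252,312),('tabmid',254,297),('tabroot',255,283)): print(n,atd(c,d,u,v))
crop(im,100,90,440,330,2.3,'w21a')
```

```text
red [0.5185 0.0245 0.0549]
redl [0.5179 0.006  0.0582]
redr [0.5183 0.0406 0.0566]
brown [ 0.5168 -0.1353  0.0569]
br l [ 0.5168 -0.1488  0.0563]
br r [ 0.5173 -0.1202  0.0554]
tabtip [ 0.6099 -0.0966  0.1659]
tabmid [ 0.6049 -0.096   0.1538]
tabroot [ 0.5995 -0.096   0.1422]
```

View pics/w21a.png

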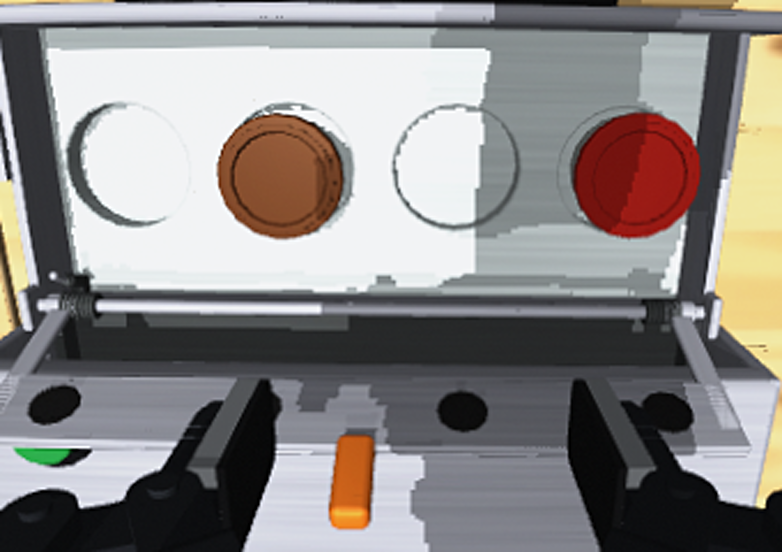

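Both lids sit level at about 56 mm, so both pots are seated. The tab is at (254,297), about (0.610, -0.096, 0.151). I'll go down around it.

```bash
python3 -m inch '[[-0.5,0.9,0,0,0,0.002,-0.6],[-0.45,0.9,0,0,0,0,-0.6],[0,0.87,0.4,0,0,0,-0.6],[0,0,0.8,0,0,0,-0.6],[0,0,0.8,0,0,0,-0.6],[0,0,0.3,0,0,0,-0.6],[0,0,0,0,0,0,-0.6],[0,0,0,0,0,0,-0.6]]'; python3 goal.py .611 -.0965 .145 89
python3 - <<'E'
from h import *
im,d,c=shot('wrist','w22');im,_,_=shot('side','s22');crop(im,190,100,390,260,4,'s22a')
im,_,_=shot('scene','c22');crop(im,230,130,400,270,4.5,'c22a')
E
```

```text
clock: 30.5
eef_pos: [0.6107, -0.0952, 0.1501]
tool_rot: [0.713, 0.701, 0.0, 0.0]
ft_force: [0.8, 0.2, 0.1]
grip_width: 0.0684
t 30.5 pos [ 0.6107 -0.0952  0.1501] yaw 89.03 z [ 0.0011 -0.0001 -1.    ] F [0.7893 0.2425 0.1391] w 0.0684 j [-0.1546  0.516   0.1979  1.2517  0.     -0.1376]
shift units [-0.0527  0.0116  0.2032] norm 0.21023962979683591
turn z tool units 0.00014465292940997189 deg world -0.026037527293794938
```

View pics/w22.png

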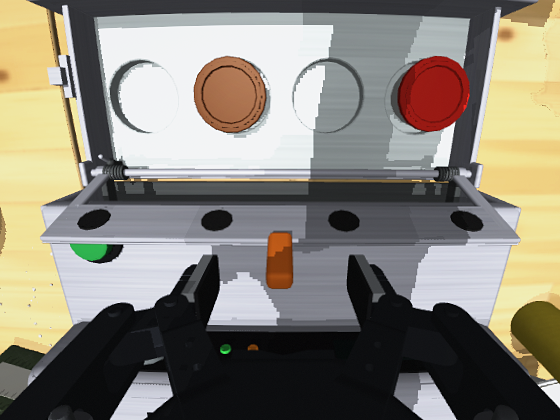

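View pics/s22a.png

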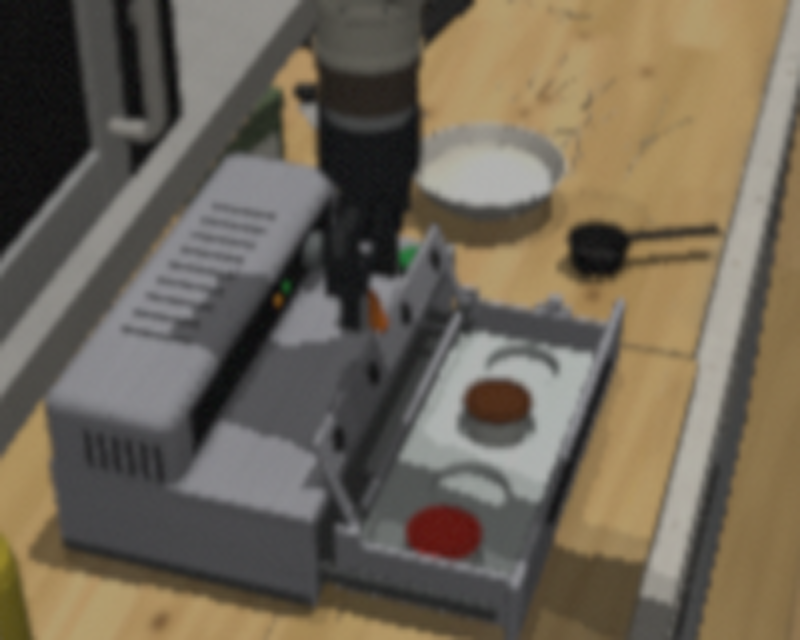

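Run:
```python
from h import *
im,d,c=load('w22')
print(proj(c,[[.6107,-.0952,.150],[.610,-.096,.1515],[.616,-.096,.165]]))
for v in(235,240,250,260,270,280,286): print(v,atd(c,d,280,v))
```

```text
[[283.6061 261.1991]
 [282.126  261.4095]
 [282.2624 284.7651]]
235 [ 0.5998 -0.0971  0.1388]
240 [ 0.6008 -0.0971  0.1436]
250 [ 0.603  -0.097   0.1518]
260 [ 0.6058 -0.097   0.1576]
270 [ 0.6083 -0.097   0.1636]
280 [ 0.6119 -0.097   0.1671]
286 [ 0.6173 -0.0972  0.1641]
```

```bash
python3 -m inch '[[-0.06,0,0.1,0,0,0,-0.6],[0,0,0.05,0,0,0,0],[0,0,0,0,0,0,1],[0,0,0,0,0,0,1],[0,0,0,0,0,0,1],[0,0,0,0,0,0,1],[0,0,0,0,0,0,1],[0,0,0,0,0,0,1]]'; python3 goal.py .611 -.0965 .145 89
```

```text
clock: 31.45
eef_pos: [0.6104, -0.097, 0.1456]
tool_rot: [0.713, 0.701, -0.0, 0.0]
ft_force: [-0.6, -0.5, 1.1]
grip_width: 0.0125
t 31.45 pos [ 0.6104 -0.097   0.1456] yaw 88.97 z [ 0.0002 -0.0003 -1.    ] F [-0.6287 -0.4807  1.0743] w 0.0125 j [-0.1574  0.5193  0.1914  1.2426 -0.0002 -0.1394]
shift units [0.019  0.025  0.0229] norm 0.038853551145903296
turn z tool units -0.00017737021135341517 deg world 0.03192663804361473
```

```bash
python3 -m inch '[[0,-0.617,-0.167,0,0,0,1],[0,-0.56,-0.059,0,0,0,1],[0,-0.563,0.026,0,0,0,1],[0,-0.553,0.109,0,0,0,1],[0,-0.53,0.191,0,0,0,1],[0,-0.496,0.268,0,0,0,1],[0,-0.45,0.339,0,0,0,1],[0,-0.394,0.403,0,0,0,1]]'; python3 goal.py .5065 -.097 .118 89
```

```text
clock: 32.25
eef_pos: [0.5083, -0.0948, 0.1208]
tool_rot: [0.713, 0.701, 0.003, 0.003]
ft_force: [-3.5, 1.0, 8.7]
grip_width: 0.0126
t 32.25 pos [ 0.5083 -0.0948  0.1208] yaw 89.01 z [ 0.0074 -0.0001 -1.    ] F [-3.4617  0.9937  8.6548] w 0.0126 j [-0.1851  0.3436 -0.1531  1.0668  0.0012 -0.1678]
shift units [-0.0902 -0.0706  0.1119] norm 0.16015905241984085
turn z tool units 4.756375816630983e-05 deg world -0.00856147646993577
```

```bash
python3 -m inch '[[0,-0.33,0.457,0,0,0,1],[0,-0.258,0.5,0,0,0,1],[0,0,0,0,0,0,1],[0,0,0,0,0,0,0.2],[0,0,0,0,0,0,0.2],[0,0,-0.5,0,0,0,0.2],[0,0,-1,0,0,0,0.2],[0,0,-1,0,0,0,0.2]]'; python3 goal.py .5065 -.097 .118 89
python3 - <<'E'
from h import *
im,d,c=shot('wrist','w23');im,_,_=shot('side','s23');crop(im,190,100,390,260,4,'s23a')
E
```

```text
clock: 33.05
eef_pos: [0.4919, -0.0946, 0.1568]
tool_rot: [0.713, 0.701, -0.0, -0.0]
ft_force: [0.8, -0.2, 0.5]
grip_width: 0.0343
t 33.05 pos [ 0.4919 -0.0946  0.1568] yaw 88.99 z [-0.0006  0.0004 -1.    ] F [ 0.8272 -0.2169  0.4819] w 0.0343 j [-0.1901  0.2885 -0.1305  1.1525  0.0002 -0.1725]
shift units [-0.0876  0.5882  1.5508] norm 1.6608701449215513
turn z tool units -4.3031782969807054e-05 deg world 0.00774572093456527
```

View pics/w23.png

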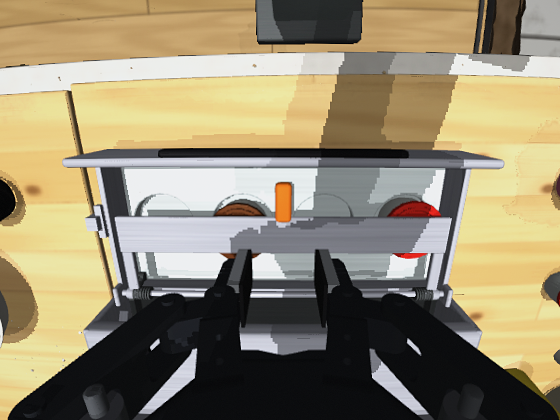

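View pics/s23a.png

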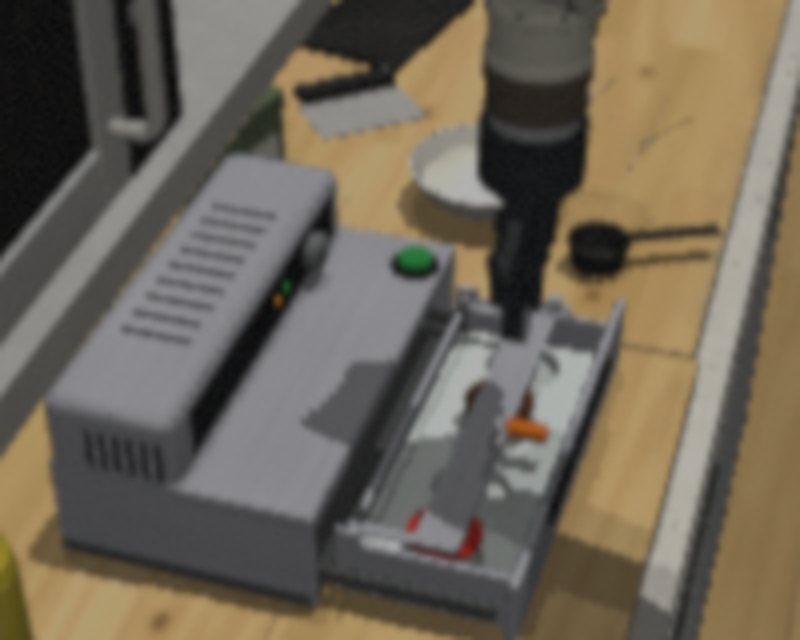

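```bash
python3 - <<'E'
from h import *
im,d,c=load('w23')
for u,v in((284,200),(284,190),(200,235),(400,235),(200,222),(200,248),(285,162),(120,162),(470,162)): print(u,v,atd(c,d,u,v))
E
python3 goal.py .41 -.095 .16 89
```

```text
284 200 [ 0.4828 -0.0939  0.0683]
284 190 [ 0.4741 -0.0937  0.0688]
200 235 [ 0.5144 -0.1683  0.0655]
400 235 [0.5171 0.0077 0.0666]
200 222 [ 0.5018 -0.1666  0.0666]
200 248 [ 0.5265 -0.1693  0.0665]
285 162 [ 0.4501 -0.0926  0.0752]
120 162 [ 0.4473 -0.2233  0.0742]
470 162 [0.4518 0.0548 0.0746]
t 33.15 pos [ 0.495  -0.0952  0.1601] yaw 88.99 z [ 0.008  -0.0014 -1.    ] F [ 1.6904 -1.2915  0.2243] w 0.0339 j [-0.1901  0.2851 -0.1261  1.1515  0.0002 -0.1724]
shift units [-0.0528 -3.3977 -0.0238] norm 3.398241895654445
turn z tool units -6.110012864408216e-05 deg world 0.010998023155934789
```

The flap is flat, with the tab top at 68.5 mm against 69 mm expected. Next I'll go in front of the panel with the fingers shut.

```bash
python3 -m inch '[[0,-1,-0.3,0,0,0,1],[0,-1,0,0,0,0,1],[0,-1,0,0,0,0,1],[0,-0.9,0.3,0,0,0,1],[0,0,1,0,0,0,1],[0,0,1,0,0,0,1],[0,0,1,0,0,0,1],[0,0,1,0,0,0,1]]'; python3 goal.py .43 -.095 .05 89
python3 - <<'E'
from h import *
im,_,_=shot('side','s24');crop(im,190,100,390,260,4,'s24a')
E
```

```text
clock: 33.95
eef_pos: [0.3945, -0.0929, 0.0552]
tool_rot: [0.713, 0.701, 0.0, 0.0]
ft_force: [0.5, 0.4, -0.1]
grip_width: 0.0001
t 33.95 pos [ 0.3945 -0.0929  0.0552] yaw 88.99 z [ 0.0008 -0.     -1.    ] F [ 0.512   0.3774 -0.0694] w 0.0001 j [-0.2315  0.231  -0.5185  0.8205  0.0002 -0.2138]
shift units [-0.0577  1.4229  0.2092] norm 1.4393667034931883
turn z tool units -7.482051812341221e-05 deg world 0.013467693262214198
```

View pics/s24a.png

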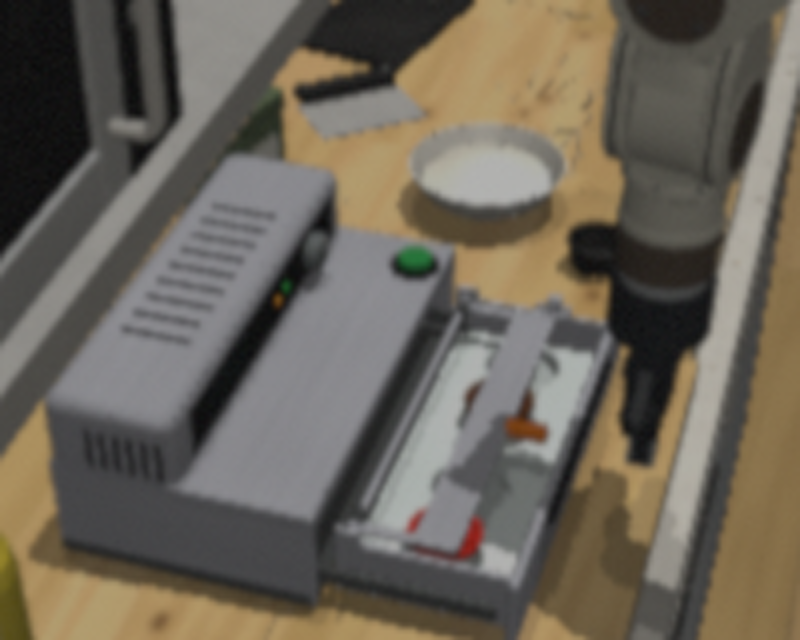

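```bash
python3 -m inch '[[-0.05,0.4,0.2,0,0,0,1],[-0.05,0.4,0,0,0,0,1],[0,0.4,0,0,0,0,1],[0,0.4,0,0,0,0,1],[0,0.4,0,0,0,0,1],[0,0.4,0,0,0,0,1],[0,0.4,0,0,0,0,1],[0,0.4,0,0,0,0,1]]';python3 -m inch '[[0,0.4,0,0,0,0,1],[0,0.4,0,0,0,0,1],[0,0.4,0,0,0,0,1],[0,0.4,0,0,0,0,1],[0,0.4,0,0,0,0,1],[0,0.4,0,0,0,0,1],[0,0.3,0,0,0,0,1],[0,0.2,0,0,0,0,1]]'; python3 goal.py .572 -.099 .05 89
python3 - <<'E'
from h import *
im,_,_=shot('side','s25');crop(im,190,100,390,260,4,'s25a')
E
```

```text
clock: 34.8
eef_pos: [0.4746, -0.097, 0.0513]
tool_rot: [0.713, 0.701, -0.0, -0.0]
ft_force: [-3.8, -2.2, 2.9]
grip_width: -0.0003
clock: 35.6
eef_pos: [0.547, -0.0982, 0.051]
tool_rot: [0.713, 0.701, -0.0, -0.0]
ft_force: [-7.6, -1.7, 5.2]
grip_width: -0.0003
t 35.6 pos [ 0.547  -0.0982  0.051 ] yaw 88.98 z [-0.0005 -0.0001 -1.    ] F [-7.6194 -1.7087  5.1561] w -0.0003 j [-0.1776  0.49   -0.1272  0.9541 -0.0001 -0.1597]
shift units [-0.0136  0.9985  0.0413] norm 0.9994811268808197
turn z tool units -0.0001292167515812379 deg world 0.02325901528462282
```

View pics/s25a.png

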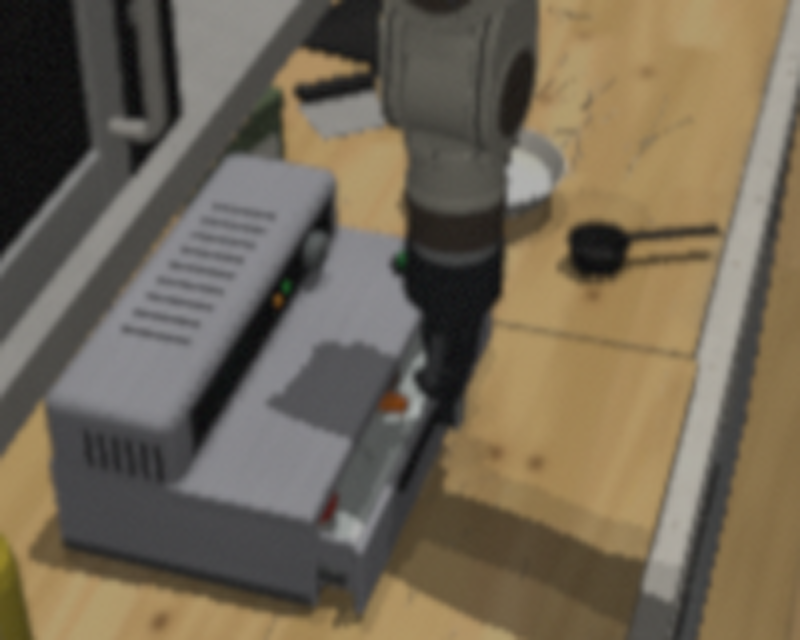

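```bash
python3 -m inch '[[0,0.3,0,0,0,0,1],[0,0.3,0,0,0,0,1],[0,0.2,0,0,0,0,1],[0,0.15,0,0,0,0,1],[0,0.1,0,0,0,0,1],[0,0.1,0,0,0,0,1],[0,0,0,0,0,0,1],[0,0,0,0,0,0,1]]'; python3 goal.py .572 -.099 .05 89
python3 - <<'E'
from h import *
im,d,c=shot('wrist','w26');im,_,_=shot('side','s26');crop(im,190,100,390,260,4,'s26a')
E
```

```text
clock: 36.45
eef_pos: [0.575, -0.0985, 0.0508]
tool_rot: [0.713, 0.701, -0.0, -0.0]
ft_force: [-3.4, -0.5, -0.5]
grip_width: 0.0003
t 36.45 pos [ 0.575  -0.0985  0.0508] yaw 88.98 z [-0.0006  0.0004 -1.    ] F [-3.376  -0.5261 -0.4712] w 0.0003 j [-0.1699  0.5374 -0.0456  0.9886  0.0003 -0.152 ]
shift units [-0.0209 -0.1202  0.0317] norm 0.1260027776511785
turn z tool units -0.00012098832085819646 deg world 0.02177789775447536
```

View pics/w26.png

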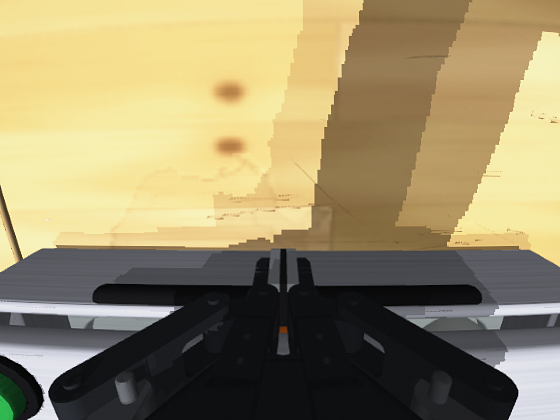

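View pics/s26a.png

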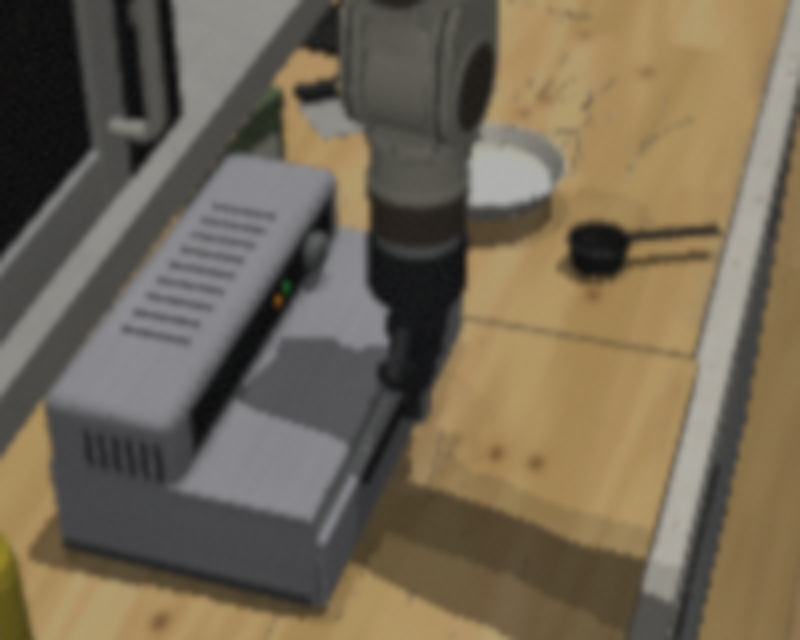

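```bash
python3 -m inch '[[0,0.1,0,0,0,0,1],[0,0.1,0,0,0,0,1],[0,0.08,0,0,0,0,1],[0,0.08,0,0,0,0,1],[0,0.05,0,0,0,0,1],[0,0,0,0,0,0,1],[0,0,0,0,0,0,1],[0,0,0,0,0,0,1]]'; python3 goal.py .572 -.099 .05 89
```

```text
clock: 37.35
eef_pos: [0.5787, -0.0986, 0.0508]
tool_rot: [0.714, 0.701, -0.004, -0.005]
ft_force: [-19.4, -0.8, 12.5]
grip_width: 0.0002
t 37.35 pos [ 0.5787 -0.0986  0.0508] yaw 88.94 z [-0.0131  0.0006 -0.9999] F [-19.4225  -0.7871  12.525 ] w 0.0002 j [-0.1679  0.5523 -0.0192  1.0123 -0.0016 -0.1494]
shift units [-0.0211 -0.2687  0.0362] norm 0.27196992959571004
turn z tool units -0.00033176907732707957 deg world 0.059718433918874325
```

```bash
python3 -m inch '[[0,0.08,0,0,0,0,1],[0,0,0,0,0,0,1],[0,0,0,0,0,0,1],[0,-0.4,0,0,0,0,1],[0,-0.8,0,0,0,0,1],[0,-1,0,0,0,0,1],[0,-1,-0.5,0,0,0,1],[0,-1,-1,0,0,0,1]]';python3 -m inch '[[0,-0.5,-1,0,0,0,1],[0,-0.5,-1,0,0,0,1],[0,0,-1,0,0,0,1],[0,0,-1,0,0,0,1],[0,0,0,0,0,0,1],[0,0,0,0,0,0,1],[0,0,0,0,0,0,1],[0,0,0,0,0,0,1]]'
python3 - <<'E'
from h import *
im,d,c=shot('wrist','w27');im,_,_=shot('side','s27');crop(im,190,100,390,260,4,'s27a')
im,_,_=shot('scene','c27')
E
```

```text
clock: 38.15
eef_pos: [0.4823, -0.0963, 0.0882]
tool_rot: [0.713, 0.701, 0.001, -0.0]
ft_force: [-0.3, -0.8, 1.6]
grip_width: 0.0004
clock: 38.95
eef_pos: [0.4572, -0.0963, 0.1877]
tool_rot: [0.713, 0.701, -0.0, -0.001]
ft_force: [-0.5, -0.8, 0.6]
grip_width: 0.0002
```

View pics/w27.png

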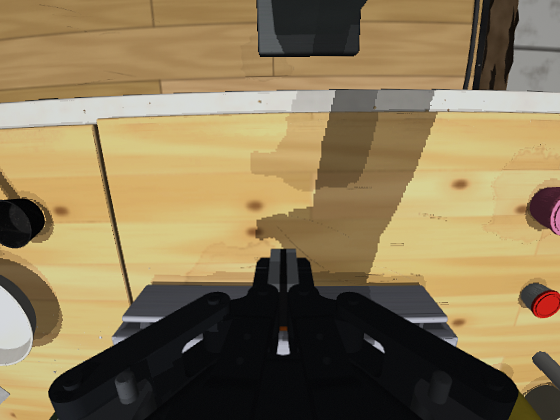

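View pics/s27a.png

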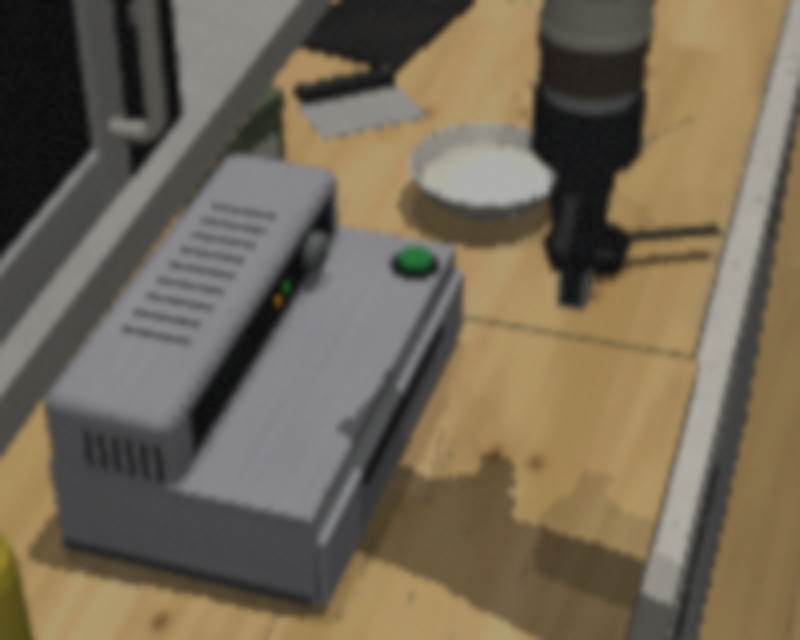

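View pics/c27.png

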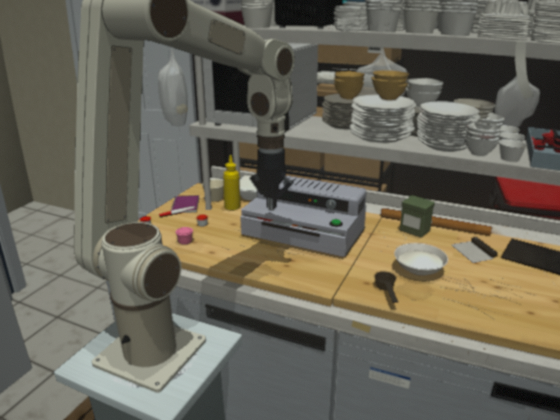

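It stays shut. I'll compare the panel's position with the start and then hand in.

Run:
```python
from h import *
a,da,_=load('side0');b,db,_=load('s27')
x=np.abs(a[170:255,255:310].astype(int)-b[170:255,255:310]).max(2);print('diff>40 px',(x>40).sum(), x.mean())
for t in('w2','w27'):
    im,d,c=load(t)
    P=np.array([atd(c,d,u,v) for u in range(100,480) for v in range(200,420) if d[v,u]>0])
    for y0 in(-.24,-.02,.05):
        for z0,dz in((.074,.003),(.098,.002)):
            q=P[(abs(P[:,1]-y0)<.015)&(abs(P[:,2]-z0)<dz)&(P[:,0]>.5)]
            if len(q)>4: print(t,y0,z0,len(q),np.percentile(q[:,0],5))
```

```text
diff>40 px 758 15.943101604278075
w2 -0.24 0.074 174 0.5837500649056908
w2 -0.24 0.098 235 0.5942753619968519
w2 -0.02 0.074 263 0.5834339097103121
w2 -0.02 0.098 204 0.5987017636812072
w2 0.05 0.074 166 0.5894659871288804
w2 0.05 0.098 787 0.6014303883340825
w27 -0.24 0.074 171 0.5831465697188695
w27 -0.02 0.098 32 0.5979586737072939
w27 0.05 0.074 191 0.5891494043588523
```

Run:
```python
from workcell import bot
print(bot.job_done()); print(bot.get_obs()['clock'])
```

```text
the job is handed in; nothing more can be done
None
the job is handed in; nothing more can be done
```

I loaded the warmer with both pots that were there and handed the job in at about 39 s; no verdict was reported. In order, I:
- pressed the green button, so the tray sprang out;
- tipped the flap back until it snapped open;
- stood the brown pot in well 1 and the largest red pot in well 3;
- tipped the flap forward until it snapped flat;
- pushed the tray home.

No yellow or green pot was in any picture. I left the pink pot and the two smaller red ones alone.

**Last checks:**
- **Pots:** both lids sat level at about 56 mm above the table before the flap closed, which matches being fully down.
- **Flap:** the tab top read 68.5 mm, against 69 mm expected for flat.
- **Tray:** the push met the stop at about 19 N. The panel then stayed shut after I backed off, within 0.6 mm of where it started at the two places I could compare.
- **Other things:** the bottle, bowl and scoop were still standing in the last pictures, and the gripper was clear of everything.

The one comparison that did not come out clean was a pixel difference between the first and last side pictures. It showed changes around the warmer front that I did not trace; the arm's shadow had moved there. I relied on the depth measurements instead. The pots could not be seen once the tray was in.

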